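# Box up the loose lens tubes in a stacked column

### The arm

A 7-joint arm with a two-finger parallel gripper is mounted at the origin on a cart in front of the work surface, level with it; the furniture and walls round the work are solid. World frame = base frame: x ahead of the robot, y to its left, z up, the work surface at z = 0. Lengths are in m, angles in rad, forces in N, time in s.
With the tool pointing down it reaches from about 0.4 to 0.9 m from the base axis. Payload 5.6 kg.
Tool frame: the origin (TCP) lies at the very end of the fingers, on their centre line; the grasp point (between the pads) lies 19 mm behind it; z points along the fingers, y is the line along which they close (so a half turn about z gives the same grasp; the last joint's range is limited). The gripper opens to 92 mm and grips with 3 to 60 N. Pads are 20 mm wide; open, the fingers measure 128 mm over their backs; the gripper's body (75 mm by 189 mm) begins 69 mm behind the grasp point.
Start: joints at [-1.185, 0.468, -0.012, 1.603, 0.006, 1.071, -0.056], TCP at [0.27, 0.591, 0.215] pointing down, gripper open.
Joint ranges: [-2.53, 2.53], [-0.31, 2.02], [-1.57, 1.55], [0.28, 2.44], [-1.29, 4.43], [0.15, 1.84], [-2.92, 2.92]. Speed limits (rad/s): [2.57, 2.57, 3.14, 3.14, 3.14, 3.14, 3.14].

### API

Orientations are given as a unit quaternion [w, x, y, z].
In Python, from cell import manip gives the robot as it stands.
- The arm moves only by the tool send_rows, never from a script. Its argument "motion" is a list of rows, each an object with "xyz": the shift along the tool's x, y, z normalised to -1 to 1, where 1 is 0.5 m, a list of three; "twist": the turn about the tool's z normalised to -1 to 1, where 1 is pi/2 rad; "fingers": the gripper's target within -1 to 1 (fully open at 1, half-way at 0, shut at -1). A call has exactly 10 rows; each row is the pose to reach, as a shift and turn from the pose commanded when the call began, along the tool's axes at that moment; what a row does not reach only later rows make up. A row lasts 1/10 s, in which the tool goes at most 50 mm and 8.59 degrees, less where a joint would pass 70% of its speed; a pose out of reach is approached as far as the arm can. A call with a number of a shift or a turn outside -1 to 1 is refused whole. A call with a gripper value outside its range is refused whole. The fingers move at their own pace and stop on an object; the grip force is fixed at half the most. Time passes only in rows, so rows that repeat a pose let the fingers close, or fill a call up. It gives the time, the measured TCP pose, the force, the opening and the grip force at its end, in the units of the state.
- manip.get_state(): the state, without advancing time (a new reading comes with each control period).
- manip.capture(name): name is "scene" or "top"; returns the picture (384x512x3 uint8, red, green, blue); there is no depth.
- manip.calibration(name): a dict with "fx", "fy", "cx", "cy" (pixels), "view" (4x4, takes a point from world to camera coordinates). Camera axes: x right, y up, looking along -z (the intrinsics and any distortion apply to the point x, -y, -z); pixel columns grow to the right and rows downward; lengths in m; the calibration is good to about 2 mm. A picture is of the moment at which its call begins. calibration takes no time and is no camera call.
- manip.finish_job(): hands the job in; it is judged then, once.
The state is a dict: "t": time; "joint_positions": joint angles; "joint_vel": joint speeds; "joint_torque": joint torques, N m; "eef_pos": TCP position; "eef_rot": TCP orientation; "contact_force": force on the tool from outside, world axes, zero at the start; "ft_torque": the same for the moment, N m; "grip_width": finger opening in m; "gripper_force": force on a finger pad.
Only numpy, scipy, OpenCV 4.12 (cv2) and the standard library are available. Lean on these libraries where they do the work, as an engineer would, in place of code of your own. Each camera call takes 0.05 s, during which the arm holds its last target. There are 200 camera calls.

### The job

Put the loose lens tubes away in the stacking boxes: lay a tube in the cradle of the foot, set a box from the pile squarely over it, lay the next tube in the cradle on that box's roof, and so on until every tube is in the column, then close it with the plain lid over the last tube. The tubes roll off at a touch, so take care not to lose any.

Things in the scene. Friction and masses are not known exactly. Their poses are not given: they have to be found in the camera images.
- foot_floor (a point): Foot of the column: loose grey slab 119 x 57 x 10 mm, 0.6 kg, with a cradle on it: V blocks 15 mm high at both ends (the middle 54 mm are free for fingers) and end stops. Point: centre of its upper face, the cradle's floor, 10 mm above the desk; x along its length, z up. A tube in a cradle lies along x, its axis 17 mm above the floor, 4 mm endplay; its upper half stands clear.
- box_a_mid (a point): Grey stacking box (lowest of the pile of three at the start), 119 x 57 mm, open below; walls 3.5 mm. Point: on its upright centre line, 20 mm above its lower edge; x along its length, z up. Its roof, 39 mm above the lower edge, is the floor of a cradle like the foot's. Set over a cradle, its lower edge rests on that cradle's floor, 3 mm play all round, tube covered. 0.14 kg.
- box_b_mid (a point): Grey stacking box (middle of the pile of three at the start), 119 x 57 mm, open below; walls 3.5 mm. Point: on its upright centre line, 20 mm above its lower edge; x along its length, z up. Its roof, 39 mm above the lower edge, is the floor of a cradle like the foot's. Set over a cradle, its lower edge rests on that cradle's floor, 3 mm play all round, tube covered. 0.14 kg.
- box_c_mid (a point): Grey stacking box (top of the pile of three at the start), 119 x 57 mm, open below; walls 3.5 mm. Point: on its upright centre line, 20 mm above its lower edge; x along its length, z up. Its roof, 39 mm above the lower edge, is the floor of a cradle like the foot's. Set over a cradle, its lower edge rests on that cradle's floor, 3 mm play all round, tube covered. 0.14 kg.
- lid_mid (a point): Lid: like the boxes, 119 x 57 x 39 mm, open below, but its roof is plain (a thin bright metal panel, no cradle); stands alone on the desk at the start. Point: on its upright centre line, 20 mm above its lower edge; x along its length, z up. It sits over a cradle as a box does. 0.12 kg.
- tube_a_mid (a point): Lens tube (three or four there are, all alike): smooth dark round tube, 30 mm in diameter, 90 mm long, rounded ends, lying on the desk at the start; rolls freely if pushed. Point: its middle, on its axis; x along the axis (either end may lead; y and z turn as it rolls). 0.15 kg.
- tube_b_mid (a point): Lens tube (three or four there are, all alike): smooth dark round tube, 30 mm in diameter, 90 mm long, rounded ends, lying on the desk at the start; rolls freely if pushed. Point: its middle, on its axis; x along the axis (either end may lead; y and z turn as it rolls). 0.15 kg.
- tube_c_mid (a point): Lens tube (three or four there are, all alike): smooth dark round tube, 30 mm in diameter, 90 mm long, rounded ends, lying on the desk at the start; rolls freely if pushed. Point: its middle, on its axis; x along the axis (either end may lead; y and z turn as it rolls). 0.15 kg.
- tube_d_mid (a point): Lens tube (three or four there are, all alike): smooth dark round tube, 30 mm in diameter, 90 mm long, rounded ends, lying on the desk at the start; rolls freely if pushed. Point: its middle, on its axis; x along the axis (either end may lead; y and z turn as it rolls). 0.15 kg.

How it is judged:
At the end, for the whole second after the job is handed in: Every tube lies in a cradle (within 8 mm along, 4 mm across and in height), within 20 mm sideways and 0.2 rad of the foot and below the lid; the lid sits down over a tube, its edge on the cradle's floor (6 mm sideways, 4 mm in height), within 20 mm of the foot; lid and foot level within 0.06 rad (((x of tube_a_mid in the frame of foot_floor between -0.008 and 0.008 m and y of tube_a_mid in the frame of foot_floor between -0.004 and 0.004 m and z of tube_a_mid in the frame of foot_floor between 0.013 and 0.021 m) or (x of tube_a_mid in the frame of box_a_mid between -0.008 and 0.008 m and y of tube_a_mid in the frame of box_a_mid between -0.004 and 0.004 m and z of tube_a_mid in the frame of box_a_mid between 0.032 and 0.04 m) or (x of tube_a_mid in the frame of box_b_mid between -0.008 and 0.008 m and y of tube_a_mid in the frame of box_b_mid between -0.004 and 0.004 m and z of tube_a_mid in the frame of box_b_mid between 0.032 and 0.04 m) or (x of tube_a_mid in the frame of box_c_mid between -0.008 and 0.008 m and y of tube_a_mid in the frame of box_c_mid between -0.004 and 0.004 m and z of tube_a_mid in the frame of box_c_mid between 0.032 and 0.04 m)) and horizontal distance between each of tube_a_mid, tube_b_mid, tube_c_mid, tube_d_mid, lid_mid and foot_floor below 0.02 m and angle between the x axis of each of tube_a_mid, tube_b_mid, tube_c_mid, tube_d_mid and the x axis of foot_floor, either way round below 0.2 rad and z of each of tube_a_mid, tube_b_mid, tube_c_mid, tube_d_mid in the frame of lid_mid below 0.01 m and ((x of tube_b_mid in the frame of foot_floor between -0.008 and 0.008 m and y of tube_b_mid in the frame of foot_floor between -0.004 and 0.004 m and z of tube_b_mid in the frame of foot_floor between 0.013 and 0.021 m) or (x of tube_b_mid in the frame of box_a_mid between -0.008 and 0.008 m and y of tube_b_mid in the frame of box_a_mid between -0.004 and 0.004 m and z of tube_b_mid in the frame of box_a_mid between 0.032 and 0.04 m) or (x of tube_b_mid in the frame of box_b_mid between -0.008 and 0.008 m and y of tube_b_mid in the frame of box_b_mid between -0.004 and 0.004 m and z of tube_b_mid in the frame of box_b_mid between 0.032 and 0.04 m) or (x of tube_b_mid in the frame of box_c_mid between -0.008 and 0.008 m and y of tube_b_mid in the frame of box_c_mid between -0.004 and 0.004 m and z of tube_b_mid in the frame of box_c_mid between 0.032 and 0.04 m)) and ((x of tube_c_mid in the frame of foot_floor between -0.008 and 0.008 m and y of tube_c_mid in the frame of foot_floor between -0.004 and 0.004 m and z of tube_c_mid in the frame of foot_floor between 0.013 and 0.021 m) or (x of tube_c_mid in the frame of box_a_mid between -0.008 and 0.008 m and y of tube_c_mid in the frame of box_a_mid between -0.004 and 0.004 m and z of tube_c_mid in the frame of box_a_mid between 0.032 and 0.04 m) or (x of tube_c_mid in the frame of box_b_mid between -0.008 and 0.008 m and y of tube_c_mid in the frame of box_b_mid between -0.004 and 0.004 m and z of tube_c_mid in the frame of box_b_mid between 0.032 and 0.04 m) or (x of tube_c_mid in the frame of box_c_mid between -0.008 and 0.008 m and y of tube_c_mid in the frame of box_c_mid between -0.004 and 0.004 m and z of tube_c_mid in the frame of box_c_mid between 0.032 and 0.04 m)) and ((x of tube_d_mid in the frame of foot_floor between -0.008 and 0.008 m and y of tube_d_mid in the frame of foot_floor between -0.004 and 0.004 m and z of tube_d_mid in the frame of foot_floor between 0.013 and 0.021 m) or (x of tube_d_mid in the frame of box_a_mid between -0.008 and 0.008 m and y of tube_d_mid in the frame of box_a_mid between -0.004 and 0.004 m and z of tube_d_mid in the frame of box_a_mid between 0.032 and 0.04 m) or (x of tube_d_mid in the frame of box_b_mid between -0.008 and 0.008 m and y of tube_d_mid in the frame of box_b_mid between -0.004 and 0.004 m and z of tube_d_mid in the frame of box_b_mid between 0.032 and 0.04 m) or (x of tube_d_mid in the frame of box_c_mid between -0.008 and 0.008 m and y of tube_d_mid in the frame of box_c_mid between -0.004 and 0.004 m and z of tube_d_mid in the frame of box_c_mid between 0.032 and 0.04 m)) and ((x of lid_mid in the frame of foot_floor between -0.006 and 0.006 m and y of lid_mid in the frame of foot_floor between -0.006 and 0.006 m and z of lid_mid in the frame of foot_floor between 0.016 and 0.024 m) or (x of lid_mid in the frame of box_a_mid between -0.006 and 0.006 m and y of lid_mid in the frame of box_a_mid between -0.006 and 0.006 m and z of lid_mid in the frame of box_a_mid between 0.035 and 0.043 m) or (x of lid_mid in the frame of box_b_mid between -0.006 and 0.006 m and y of lid_mid in the frame of box_b_mid between -0.006 and 0.006 m and z of lid_mid in the frame of box_b_mid between 0.035 and 0.043 m) or (x of lid_mid in the frame of box_c_mid between -0.006 and 0.006 m and y of lid_mid in the frame of box_c_mid between -0.006 and 0.006 m and z of lid_mid in the frame of box_c_mid between 0.035 and 0.043 m)) and angle between each of lid_mid, foot_floor's own z axis and vertical below 0.06 rad and (distance between lid_mid and tube_a_mid below 0.015 m or distance between lid_mid and tube_b_mid below 0.015 m or distance between lid_mid and tube_c_mid below 0.015 m or distance between lid_mid and tube_d_mid below 0.015 m)); the robot touches nothing.
Of tube_a, tube_b, tube_c, tube_d only 3 to 4 are there at a start; the rules pass over those that are not, and their reading is None.
At some moment in a run one of tube_a, tube_b, tube_c, tube_d may be knocked a few centimetres aside while the robot is not near it.
Once in a run the grip may slacken for a moment while it holds something.
It also fails if it takes over 210 s, if anything falls off the work surface, if the arm or the gripper's body presses on something with over 40 N, if the wrist force passes 120 N, or if a joint passes its speed limit or range.

## Working session

There is one attempt and no reset: what is moved stays moved. The work goes in short steps, Python scripts to look and compute and a tool call to move; the robot and the scene stay as the last step left them, time stands still between calls to the robot, and variables do not carry over. Pictures are saved under pics/ and viewed, at most 14 in all, crops included, and the job is handed in when it is done.

Besides the shell and the picture viewer there is one more tool, called after "Call:" as name(argument=value, ...) on one line, values as JSON. send_rows: Moves the arm, as the interface text tells. Its arguments: {"type":"object","properties":{"motion":{"type":"array","items":{"type":"object","properties":{"xyz":{"type":"array","items":{"type":"number"}},"twist":{"type":"number"},"fingers":{"type":"number"}}}}},"required":["motion"]}

```bash
ls; mkdir -p pics; python3 - <<'E'
from cell import manip
import cv2,numpy as np
s=manip.get_state();print(s)
for n in("scene","top"):
    cv2.imwrite(f"pics/{n}0.png",manip.capture(n)[:,:,::-1]);c=manip.calibration(n)
    print(n,{k:(np.round(v,4).tolist()) for k,v in c.items()})
E
```

```text
pics
{'t': 0.0, 'joint_positions': array([-1.18500935,  0.46838946, -0.01159617,  1.60361215,  0.00598488,
        1.07139393, -0.05631143]), 'joint_vel': array([-1.30356254e-03, -1.28152811e-03,  1.07755898e-05, -1.28316206e-03,
       -1.11965241e-03,  1.19868872e-03,  8.34087579e-05]), 'joint_torque': array([ 7.41848471e-04, -5.20562589e+01, -1.23766615e-02, -2.43749517e+01,
       -5.65934298e-02,  1.72515056e-02,  1.68103038e-04]), 'eef_pos': array([0.27007172, 0.5905995 , 0.21363712]), 'eef_rot': array([-1.32382665e-04,  2.12798069e-01,  9.77095799e-01, -8.74206681e-04]), 'contact_force': array([ 0.40069063,  1.25043451, -0.05887119]), 'ft_torque': array([-0.02255122, -0.05334991, -0.00557034]), 'gripper_force': 0.0, 'grip_width': 0.0915256672167573}
scene {'fx': 348.1764, 'fy': 348.1764, 'cx': 262.3031, 'cy': 191.2793, 'view': [[0.8967, -0.4422, -0.0198, -0.4195], [0.2995, 0.5732, 0.7628, -0.31], [-0.3259, -0.6899, 0.6464, -0.6832], [0.0, 0.0, 0.0, 1.0]]}
top {'fx': 359.0887, 'fy': 359.0887, 'cx': 251.5842, 'cy': 192.9515, 'view': [[0.0119, -0.9999, 0.0035, 0.0864], [0.9916, 0.0123, 0.1285, -0.5545], [-0.1285, 0.0019, 0.9917, -0.8824], [0.0, 0.0, 0.0, 1.0]]}
```

View pics/scene0.png

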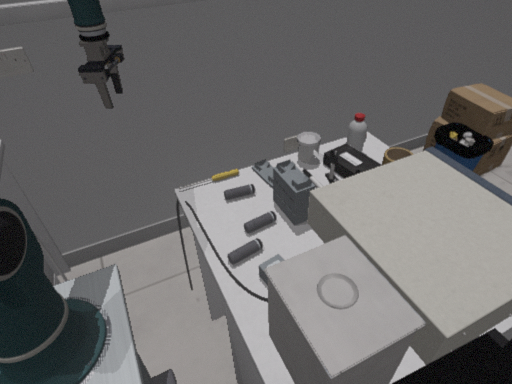

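View pics/top0.png

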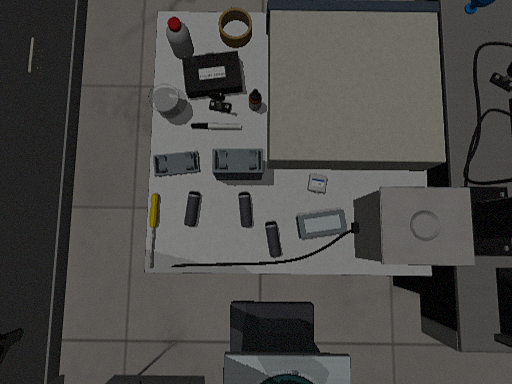

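The scene picture shows three tubes, the foot with the pile beside it, and the lid near the robot. In the top picture the foot is at (176,163), the pile at (238,163), tubes at (192,208), (245,209) and (273,238), and the lid at (322,222). Next I'll take an enlarged crop and work out positions.

```bash
cat > h.py <<'E'
from cell import manip
import cv2,numpy as np
def K(n):
    c=manip.calibration(n);return c,np.array(c["view"])
def w(n,u,v,z):
    c,V=K(n);d=np.array([(u-c["cx"])/c["fx"],-(v-c["cy"])/c["fy"],-1.]);R=V[:3,:3];o=-R.T@V[:3,3];d=R.T@d
    return o+d*(z-o[2])/d[2]
def px(n,p):
    c,V=K(n);q=V[:3,:3]@np.array(p)+V[:3,3];return np.array([c["cx"]+c["fx"]*q[0]/-q[2],c["cy"]-c["fy"]*q[1]/-q[2]])
def crop(n,name,x0,y0,x1,y1,img=None):
    im=(manip.capture(n) if img is None else img)[:,:,::-1];im=np.ascontiguousarray(im)
    s=min(800/(x1-x0),600/(y1-y0));o=cv2.resize(im[y0:y1,x0:x1],None,fx=s,fy=s,interpolation=cv2.INTER_CUBIC)
    o=cv2.convertScaleAbs(o,alpha=1.4,beta=10)
    for u in range(x0-x0%10+10,x1,10):
        cv2.line(o,(int((u-x0)*s),0),(int((u-x0)*s),8 if u%50 else 20),(0,0,255),1)
        if u%50==0: cv2.putText(o,str(u),(int((u-x0)*s)+3,18),0,.45,(0,0,255))
    for v in range(y0-y0%10+10,y1,10):
        cv2.line(o,(0,int((v-y0)*s)),(8 if v%50 else 20,int((v-y0)*s)),(0,0,255),1)
        if v%50==0: cv2.putText(o,str(v),(22,int((v-y0)*s)),0,.45,(0,0,255))
    cv2.imwrite(f"pics/{name}.png",o);return s
E
python3 - <<'E'
from h import *
im=manip.capture("top")
print(crop("top","crop1",145,135,365,285,im))
g=cv2.cvtColor(im,cv2.COLOR_RGB2GRAY)
m=(g<85).astype(np.uint8);m[:,:150]=0;m[:180]=0;m[262:]=0;m[:,300:]=0
n,l,st,ce=cv2.connectedComponentsWithStats(m)
for i in range(1,n):
    if st[i,4]>100:
        r=cv2.minAreaRect(np.argwhere(l==i)[:,::-1].astype(np.float32));b=cv2.boxPoints(r)
        W=np.array([w("top",*p,.017)[:2] for p in b]);e=[W[1]-W[0],W[2]-W[1]];e=max(e,key=np.linalg.norm)
        print(st[i],np.round(ce[i],1),np.round(r,2) if 0 else r[1],"world",W.mean(0).round(4),"len",np.linalg.norm(e).round(3),"ang",np.degrees(np.arctan2(e[1],e[0])).round(1))
for nm,p,z in(("foot",(176,163),.02),("pile",(238,163),.13),("lid",(322,222),.039)):print(nm,w("top",*p,z).round(3))
E
```

```text
3.6363636363636362
[219 180  55   6 258] [248. 182.] (5.0, 54.0) world [0.5832 0.108 ] len 0.142 ang -89.3
[184 191  18  36 486] [192.8 209. ] (14.240683555603027, 35.799495697021484) world [0.5136 0.2446] len 0.093 ang -6.5
[238 191  16  37 447] [245.7 209.6] (36.29087829589844, 13.287277221679688) world [0.5134 0.1077] len 0.094 ang -174.6
[150 193  11  69 301] [155.2 222.6] (8.225089073181152, 68.12732696533203) world [0.4652 0.3405] len 0.175 ang 0.9
[265 221  18  37 452] [273.2 239. ] (36.7978401184082, 13.228975296020508) world [0.4385 0.0363] len 0.094 ang -171.1
foot [0.632 0.293 0.02 ]
pile [0.611 0.126 0.13 ]
lid [ 0.481 -0.085  0.039]
```

View pics/crop1.png

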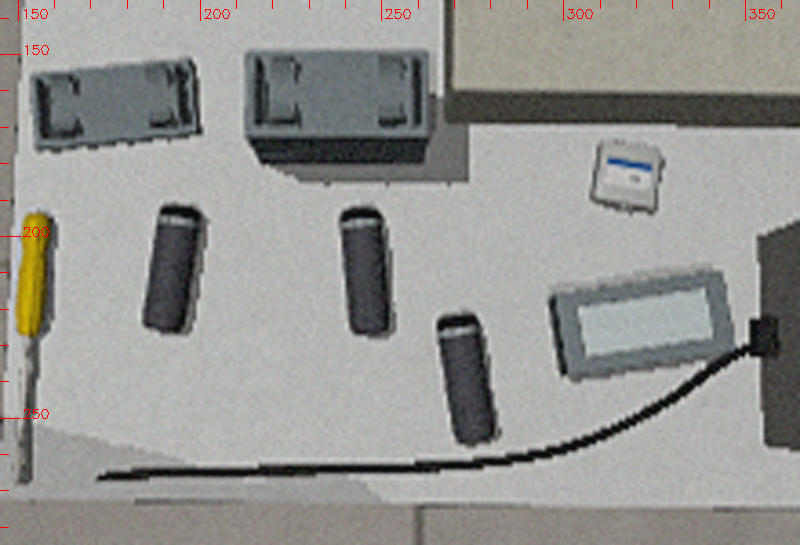

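Measured from the crop, in image pixels, the foot slab corners are (154,156), (198,151), (200,172) and (155,177). The pile roof corners are (212,149), (263,149), (264,172) and (214,173). The lid corners are (297,215), (342,209), (347,232) and (301,239). Only three tubes are present. Next I'll fit the rectangles to sub-pixel accuracy.

```bash
cat >> h.py <<'E'
from scipy.optimize import minimize
from scipy.ndimage import map_coordinates
def grab(n,k=4): return np.mean([manip.capture(n).astype(float) for _ in range(k)],0)
def rect(x,y,a,z,L=.119,W=.057):
    c,s=np.cos(a),np.sin(a);return np.array([[x+c*i-s*j,y+s*i+c*j,z] for i,j in((-L/2,-W/2),(L/2,-W/2),(L/2,W/2),(-L/2,W/2))])
def fitrect(n,im,x,y,adeg,z,L=.119,W=.057,edges=(0,1,2,3),ret=0):
    g=cv2.GaussianBlur(im.mean(2).astype(np.float32),(0,0),.8);G=np.hypot(cv2.Sobel(g,5,1,0),cv2.Sobel(g,5,0,1)) if 0 else np.hypot(cv2.Sobel(g,cv2.CV_32F,1,0),cv2.Sobel(g,cv2.CV_32F,0,1))
    t=np.linspace(.04,.96,40)[:,None]
    def f(p,sig=0):
        C=rect(p[0]/1e3,p[1]/1e3,np.radians(p[2]),z,L,W);P=np.vstack([C[i]*(1-t)+C[(i+1)%4]*t for i in edges]);u=np.array([px(n,q) for q in P])
        return -map_coordinates(G,[u[:,1],u[:,0]],order=1).clip(0,250).mean()
    best=None
    for dx in(-6,0,6):
      for dy in(-6,0,6):
        r=minimize(f,[x*1e3+dx,y*1e3+dy,adeg],method="Nelder-Mead",options=dict(initial_simplex=[[x*1e3+dx,y*1e3+dy,adeg],[x*1e3+dx+3,y*1e3+dy,adeg],[x*1e3+dx,y*1e3+dy+3,adeg],[x*1e3+dx,y*1e3+dy,adeg+3]],xatol=.05,fatol=.01))
        if best is None or r.fun<best.fun: best=r
    return best.x.round(2),round(best.fun,1)
def tubes(im):
    g=im.mean(2);m=(g<85).astype(np.uint8);m[:,:162]=0;m[:184]=0;m[256:]=0;m[:,300:]=0;out=[]
    n,l,st,ce=cv2.connectedComponentsWithStats(m)
    for i in range(1,n):
        if 300<st[i,4]<800:
            b=cv2.boxPoints(cv2.minAreaRect(np.argwhere(l==i)[:,::-1].astype(np.float32)))
            W=np.array([w("top",*p,.017)[:2] for p in b]);e=max([W[1]-W[0],W[2]-W[1]],key=np.linalg.norm)
            a=np.degrees(np.arctan2(e[1],e[0]));out.append((W.mean(0).round(4),round((a+90)%180-90,1)))
    return out
def tool():
    s=manip.get_state();q=s["eef_rot"];p=s["eef_pos"]
    w_,x,y,z=q;X=np.array([1-2*(y*y+z*z),2*(x*y+w_*z),2*(x*z-w_*y)]);Y=np.array([2*(x*y-w_*z),1-2*(x*x+z*z),2*(y*z+w_*x)]);return s,p,X,Y,np.cross(X,Y)
def go(x,y,z,adeg=None,label=""):
    """rows units to bring TCP to x,y,z and tool x axis to line at adeg (mod 180)"""
    s,p,X,Y,Z=tool();d=np.array([x,y,z])-p;r=[d@X/.5,d@Y/.5,d@Z/.5];tw=0
    cur=np.degrees(np.arctan2(X[1],X[0]))
    if adeg is not None: tw=-((adeg-cur+90)%180-90)/90
    print(label,"xyz",np.round(r,4),"twist",round(tw,4))
E
python3 - <<'E'
from h import *
im=grab("top");print(tubes(im))
def c2(p): return 145+p[0]/3.636,135+p[1]/3.636
for nm,C,z in(("foot",[(33,75),(192,58),(200,133),(38,152)],.010),("pile",[(245,52),(428,50),(432,135),(250,137)],.117),("lid",[(552,292),(718,268),(733,352),(568,378)],.039)):
    W=np.array([w("top",*c2(p),z) for p in C]);m=W.mean(0);e=W[0]-W[1];a=np.degrees(np.arctan2(e[1],e[0]))
    print(nm,m.round(3),round(a,1),[np.linalg.norm(W[i]-W[(i+1)%4]).round(3) for i in range(4)],fitrect("top",im,m[0],m[1],a,z))
s,p,X,Y,Z=tool();print(p,X,Y,Z)
# block corner: top cam pixel (268,165) & scene
for z in(0,.1,.2,.3):print(z,w("top",268,165,z).round(3),px("scene",w("top",268,165,z)).round(0))
go(.5136,.2446,.12,-6.5,"tube left")
E
```

```text
[(array([0.5136, 0.2446]), np.float64(-6.5)), (array([0.5136, 0.1076]), np.float64(5.8)), (array([0.4398, 0.0365]), np.float64(8.9))]Traceback (most recent call last):
  File "<stdin>", line 6, in <module>
  File "h.py", line 35, in fitrect
    r=minimize(f,[x*1e3+dx,y*1e3+dy,adeg],method="Nelder-Mead",options=dict(initial_simplex=[[x*1e3+dx,y*1e3+dy,adeg],[x*1e3+dx+3,y*1e3+dy,adeg],[x*1e3+dx,y*1e3+dy+3,adeg],[x*1e3+dx,y*1e3+dy,adeg+3]],xatol=.05,fatol=.01))
    res = _minimize_neldermead(fun, x0, args, callback, bounds=bounds,
                               **options)
    fxcc = func(xcc)
    fx = function(np.copy(x), *(wrapper_args + args))
  File "h.py", line 30, in f
    C=rect(p[0]/1e3,p[1]/1e3,np.radians(p[2]),z,L,W);P=np.vstack([C[i]*(1-t)+C[(i+1)%4]*t for i in edges]);u=np.array([px(n,q) for q in P])
                                                                                                                       ~~^^^^^
  File "h.py", line 9, in px
    c,V=K(n);q=V[:3,:3]@np.array(p)+V[:3,3];return np.array([c["cx"]+c["fx"]*q[0]/-q[2],c["cy"]-c["fy"]*q[1]/-q[2]])
        ~^^^
  File "h.py", line 4, in K
    c=manip.calibration(n);return c,np.array(c["view"])
ValueError: time passes only in moves, steps and waits
```

```bash
python3 - <<'E'
s=open('h.py').read()
s=s.replace('''def K(n):
    c=manip.calibration(n);return c,np.array(c["view"])''','''_C={}
def K(n):
    if n not in _C: c=manip.calibration(n);_C[n]=(c,np.array(c["view"]))
    return _C[n]''')
open('h.py','w').write(s)
E
python3 - <<'E'
from h import *
im=grab("top")
np.save("/tmp/im.npy",im)
def c2(p): return 145+p[0]/3.636,135+p[1]/3.636
for nm,C,z in(("foot",[(33,75),(192,58),(200,133),(38,152)],.010),("pile",[(245,52),(428,50),(432,135),(250,137)],.117),("lid",[(552,292),(718,268),(733,352),(568,378)],.039)):
    W=np.array([w("top",*c2(p),z) for p in C]);m=W.mean(0);e=W[0]-W[1];a=np.degrees(np.arctan2(e[1],e[0]))
    print(nm,m.round(3),round(a,1),[np.linalg.norm(W[i]-W[(i+1)%4]).round(3) for i in range(4)],fitrect("top",im,m[0],m[1],a,z))
s,p,X,Y,Z=tool();print(p,X,Y,Z)
for z in(0,.1,.2,.3):print(z,w("top",268,165,z).round(3),px("scene",w("top",268,165,z)).round(0))
go(.5136,.2446,.12,-6.5,"tube left")
E
```

```text
foot [0.633 0.292 0.01 ] 97.0 [np.float64(0.117), np.float64(0.056), np.float64(0.118), np.float64(0.057)] (array([632.47, 292.05,  96.54]), np.float64(-194.3))
pile [0.619 0.126 0.117] 91.4 [np.float64(0.119), np.float64(0.056), np.float64(0.117), np.float64(0.056)] (array([620.48, 127.84,  90.73]), np.float64(-138.8))
lid [ 0.477 -0.085  0.039] 98.9 [np.float64(0.117), np.float64(0.059), np.float64(0.116), np.float64(0.06)] (array([469.15, -81.94,  93.74]), np.float64(-124.6))
[0.27030564 0.59114769 0.21457347] [-9.09434438e-01  4.15847329e-01 -5.01445183e-05] [4.15847326e-01 9.09434438e-01 5.96846789e-05] [ 7.04228662e-05  3.34268386e-05 -9.99999997e-01]
0 [0.634 0.05  0.   ] [310. 226.]
0.1 [0.613 0.055 0.1  ] [305. 199.]
0.2 [0.592 0.059 0.2  ] [298. 167.]
0.3 [0.571 0.064 0.3  ] [291. 130.]
tube left xyz [-0.7307 -0.428   0.1892] twist -0.2008
```

Call:
send_rows(motion=[{"xyz":[-0.0731,-0.0428,0.019],"twist":-0.05,"fingers":0.2},{"xyz":[-0.1461,-0.0856,0.0378],"twist":-0.1,"fingers":0.2},{"xyz":[-0.2192,-0.1284,0.0568],"twist":-0.15,"fingers":0.2},{"xyz":[-0.2923,-0.1712,0.0757],"twist":-0.2008,"fingers":0.2},{"xyz":[-0.3654,-0.214,0.0946],"twist":-0.2008,"fingers":0.2},{"xyz":[-0.4384,-0.2568,0.1135],"twist":-0.2008,"fingers":0.2},{"xyz":[-0.5115,-0.2996,0.1324],"twist":-0.2008,"fingers":0.2},{"xyz":[-0.5846,-0.3424,0.1514],"twist":-0.2008,"fingers":0.2},{"xyz":[-0.6576,-0.3852,0.17],"twist":-0.2008,"fingers":0.2},{"xyz":[-0.7307,-0.428,0.1892],"twist":-0.2008,"fingers":0.2}])

```text
t: 1.55
eef_pos: [0.5146, 0.2433, 0.12]
eef_rot: [0.0, 0.057, 0.998, 0.0]
contact_force: [0.8, -0.3, 0.3]
grip_width: 0.0552
gripper_force: 0.0
```

```bash
python3 - <<'E'
from h import *
im=manip.capture("scene");crop("scene","s1",190,120,340,232,im)
print(px("scene",[.5136,.2446,.015]).round(1),px("scene",[.5136,.1076,.015]).round(1),px("scene",[.4398,.0365,.015]).round(1))
go(.5136,.2446,.004,-6.5)
E
```

```text
[239.1 192.8] [259.7 222.9] [245.1 251.6]
 xyz [0.0128 0.0197 0.2289] twist -0.006
```

View pics/s1.png

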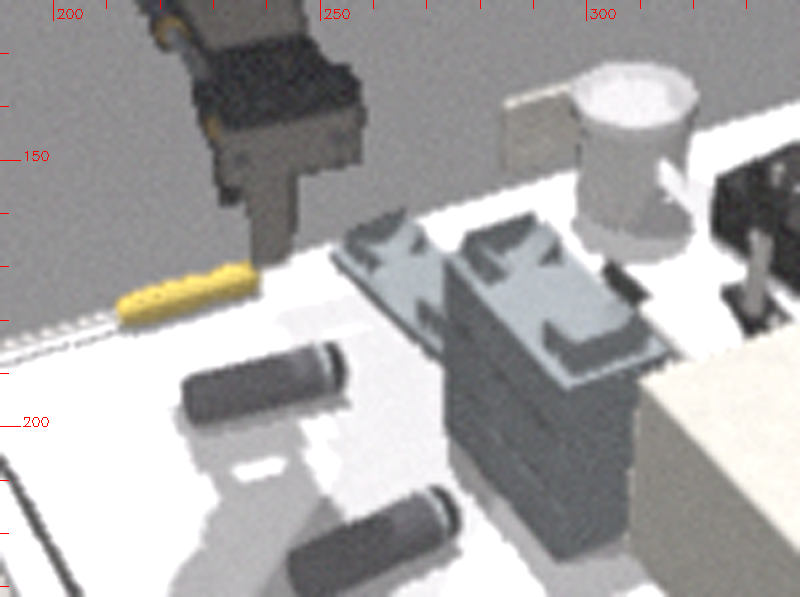

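The scene picture shows the tube at (239,191), which matches the projected position. The pile is upright and the shelf block is about 0.12 m high. I'll go down and grip.

Call:
send_rows(motion=[{"xyz":[0.005,0.01,0.05],"twist":0,"fingers":0.2},{"xyz":[0.005,0.01,0.11],"twist":0,"fingers":0.2},{"xyz":[0.005,0.01,0.17],"twist":0,"fingers":0.2},{"xyz":[0.005,0.01,0.21],"twist":0,"fingers":0.2},{"xyz":[0.005,0.01,0.229],"twist":0,"fingers":0.2},{"xyz":[0.005,0.01,0.229],"twist":0,"fingers":0.2},{"xyz":[0.005,0.01,0.229],"twist":0,"fingers":-1},{"xyz":[0.005,0.01,0.229],"twist":0,"fingers":-1},{"xyz":[0.005,0.01,0.229],"twist":0,"fingers":-1},{"xyz":[0.005,0.01,0.229],"twist":0,"fingers":-1}])

```text
t: 2.6
eef_pos: [0.5123, 0.2501, 0.0065]
eef_rot: [0.001, 0.057, 0.998, 0.0]
contact_force: [-0.1, -0.8, 3.6]
grip_width: 0.0294
gripper_force: 30.0
```

```bash
python3 - <<'E'
from h import *
im=grab("top",2);print(tubes(im)); go(.6325,.292,.1,96.5)
print(fitrect("top",np.load("/tmp/im.npy"),.4775,-.0845,98.5,.039,edges=(1,2,3)))
E
```

```text
[]
 xyz [-0.2296  0.1106 -0.1867] twist 0.8555
(array([471.9 , -81.6 ,  96.56]), np.float64(-150.0))
```

Call:
send_rows(motion=[{"xyz":[0,0,-0.04],"twist":0,"fingers":-1},{"xyz":[-0.01,0.005,-0.1],"twist":0.05,"fingers":-1},{"xyz":[-0.04,0.02,-0.16],"twist":0.14,"fingers":-1},{"xyz":[-0.08,0.04,-0.19],"twist":0.23,"fingers":-1},{"xyz":[-0.12,0.06,-0.19],"twist":0.32,"fingers":-1},{"xyz":[-0.16,0.08,-0.19],"twist":0.41,"fingers":-1},{"xyz":[-0.2,0.1,-0.19],"twist":0.5,"fingers":-1},{"xyz":[-0.2288,0.1132,-0.19],"twist":0.59,"fingers":-1},{"xyz":[-0.2288,0.1132,-0.19],"twist":0.68,"fingers":-1},{"xyz":[-0.2288,0.1132,-0.19],"twist":0.77,"fingers":-1}])

```text
t: 3.7
eef_pos: [0.6316, 0.2931, 0.0997]
eef_rot: [-0.0, 0.617, 0.787, -0.0]
contact_force: [-0.1, 0.6, -0.7]
grip_width: 0.0296
gripper_force: 30.0
```

Call:
send_rows(motion=[{"xyz":[0,0,0.03],"twist":0.0855,"fingers":-1},{"xyz":[0,0,0.06],"twist":0.0855,"fingers":-1},{"xyz":[0,0,0.06],"twist":0.0855,"fingers":-1},{"xyz":[0,0,0.06],"twist":0.0855,"fingers":-1},{"xyz":[0,0,0.06],"twist":0.0855,"fingers":-1},{"xyz":[0,0,0.06],"twist":0.0855,"fingers":-1},{"xyz":[0,0,0.06],"twist":0.0855,"fingers":-1},{"xyz":[0,0,0.06],"twist":0.0855,"fingers":-1},{"xyz":[0,0,0.06],"twist":0.0855,"fingers":-1},{"xyz":[0,0,0.06],"twist":0.0855,"fingers":-1}])

```text
t: 4.7
eef_pos: [0.6317, 0.2932, 0.0706]
eef_rot: [0.0, 0.666, 0.746, 0.0]
contact_force: [0.1, -0.3, -1.2]
grip_width: 0.0294
gripper_force: 30.0
```

```bash
python3 - <<'E'
from h import *
s,p,X,Y,Z=tool();print(p,s["grip_width"])
im=manip.capture("scene");crop("scene","s2",220,115,310,183,im)
f=np.array([.6325,.292,.0]);a=np.radians(96.5);e=np.array([np.cos(a),np.sin(a),0])
for d in(-.045,0,.045):print(px("scene",f+e*d+[0,0,p[2]+.011]).round(1))
go(.6324,.2933,.0165,96.5)
E
```

```text
[0.63174369 0.29315734 0.07060599] 0.02937755469523638
[276.6 162. ]
[268.  154.7]
[259.9 147.8]
 xyz [1.000e-04 1.400e-03 1.081e-01] twist 0.0001
```

View pics/s2.png

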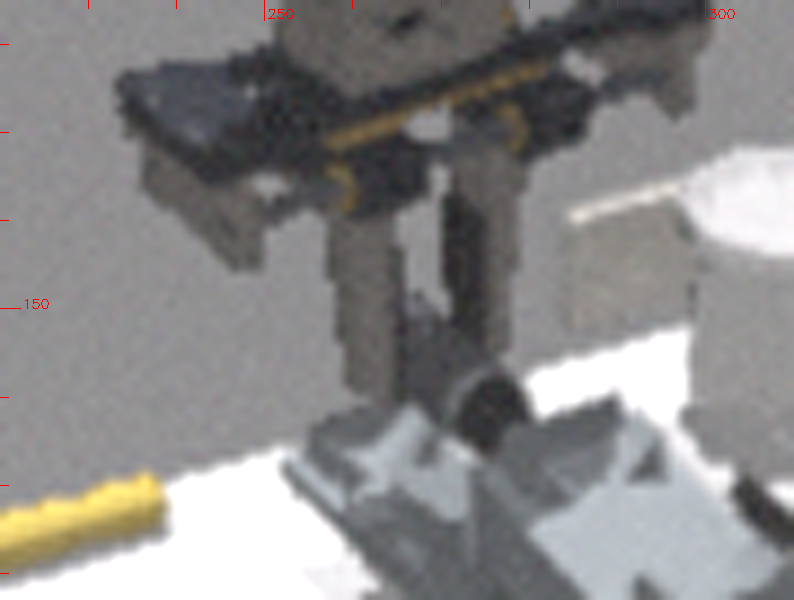

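The near tube end is at about (276,161) against a predicted (277,162), so it is aligned with the foot. I'll lower it.

Call:
send_rows(motion=[{"xyz":[0,0.0014,0.03],"twist":0,"fingers":-1},{"xyz":[0,0.0014,0.06],"twist":0,"fingers":-1},{"xyz":[0,0.0014,0.075],"twist":0,"fingers":-1},{"xyz":[0,0.0014,0.085],"twist":0,"fingers":-1},{"xyz":[0,0.0014,0.091],"twist":0,"fingers":-1},{"xyz":[0,0.0014,0.095],"twist":0,"fingers":-1},{"xyz":[0,0.0014,0.099],"twist":0,"fingers":-1},{"xyz":[0,0.0014,0.102],"twist":0,"fingers":-1},{"xyz":[0,0.0014,0.1035],"twist":0,"fingers":-1},{"xyz":[0,0.0014,0.1035],"twist":0,"fingers":-1}])

```text
t: 5.75
eef_pos: [0.6339, 0.2943, 0.0207]
eef_rot: [0.001, 0.666, 0.746, 0.002]
contact_force: [0.4, 2.0, 5.4]
grip_width: 0.0294
gripper_force: 30.0
```

Call:
send_rows(motion=[{"xyz":[0,0,0],"twist":0,"fingers":-0.25},{"xyz":[0,0,0],"twist":0,"fingers":-0.2},{"xyz":[0,0,0],"twist":0,"fingers":-0.1},{"xyz":[0,0,0],"twist":0,"fingers":0.1},{"xyz":[0,0,0],"twist":0,"fingers":0.2},{"xyz":[0,0,0],"twist":0,"fingers":0.2},{"xyz":[0,0,-0.05],"twist":0,"fingers":0.2},{"xyz":[0,0,-0.12],"twist":0,"fingers":0.2},{"xyz":[0,0,-0.22],"twist":0,"fingers":0.5},{"xyz":[0,0,-0.32],"twist":0,"fingers":0.5}])

```text
t: 6.75
eef_pos: [0.6319, 0.2929, 0.1798]
eef_rot: [-0.0, 0.666, 0.746, -0.001]
contact_force: [1.8, 0.1, 0.7]
grip_width: 0.0683
gripper_force: 0.0
```

```bash
python3 - <<'E'
from h import *
im=manip.capture("scene");crop("scene","s3",225,130,305,190,im)
E
```

```text
(no output)
```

View pics/s3.png

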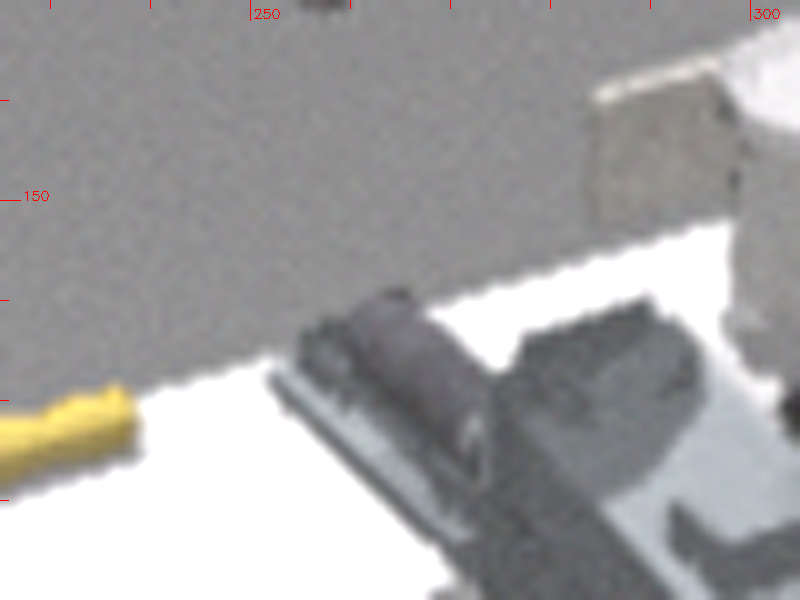

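The tube lies in the foot's cradle at about (266,167). Now I'll move over the pile and check the foot from the top.

Call:
send_rows(motion=[{"xyz":[-0.05,-0.01,-0.04],"twist":0.03,"fingers":0.9},{"xyz":[-0.12,-0.02,-0.04],"twist":0.064,"fingers":0.9},{"xyz":[-0.2,-0.035,-0.04],"twist":0.064,"fingers":0.9},{"xyz":[-0.28,-0.05,-0.04],"twist":0.064,"fingers":0.9},{"xyz":[-0.325,-0.06,-0.04],"twist":0.064,"fingers":0.9},{"xyz":[-0.325,-0.06,-0.04],"twist":0.064,"fingers":0.9},{"xyz":[-0.325,-0.06,-0.04],"twist":0.064,"fingers":0.9},{"xyz":[-0.325,-0.06,-0.04],"twist":0.064,"fingers":0.9},{"xyz":[-0.325,-0.06,-0.04],"twist":0.064,"fingers":0.9},{"xyz":[-0.325,-0.06,-0.04],"twist":0.064,"fingers":0.9}])

```text
t: 7.8
eef_pos: [0.6209, 0.1297, 0.1985]
eef_rot: [-0.0, 0.702, 0.712, -0.0]
contact_force: [-0.5, 0.7, 0.2]
grip_width: 0.0872
gripper_force: 0.0
```

```bash
python3 - <<'E'
from h import *
im=grab("top");print(tool()[1]);crop("top","t2",145,135,285,240,im.astype(np.uint8))
print("foot",fitrect("top",im,.6325,.292,96.5,.010))
print("tubes",tubes(im))
im0=np.load("/tmp/im.npy")
for L in(.119,.117):print("pile0",fitrect("top",im0,.6205,.1278,90.7,.117,L=L))
print("foot0",fitrect("top",im0,.6325,.292,96.5,.010))
f=np.array([.6325,.292,.0]);a=np.radians(96.5);e=np.array([np.cos(a),np.sin(a),0])
for d in(-.045,.045):print(px("top",f+e*d+[0,0,.027]).round(1))
E
```

```text
[0.62100657 0.1287208  0.19866286]
foot (array([631.92, 294.46,  96.19]), np.float64(-128.3))
tubes []
pile0 (array([620.48, 127.87,  90.72]), np.float64(-138.8))
pile0 (array([620.46, 129.15,  90.72]), np.float64(-142.4))
foot0 (array([632.45, 292.04,  96.54]), np.float64(-194.3))
[192.9 160.7]
[158.4 164.1]
```

View pics/t2.png

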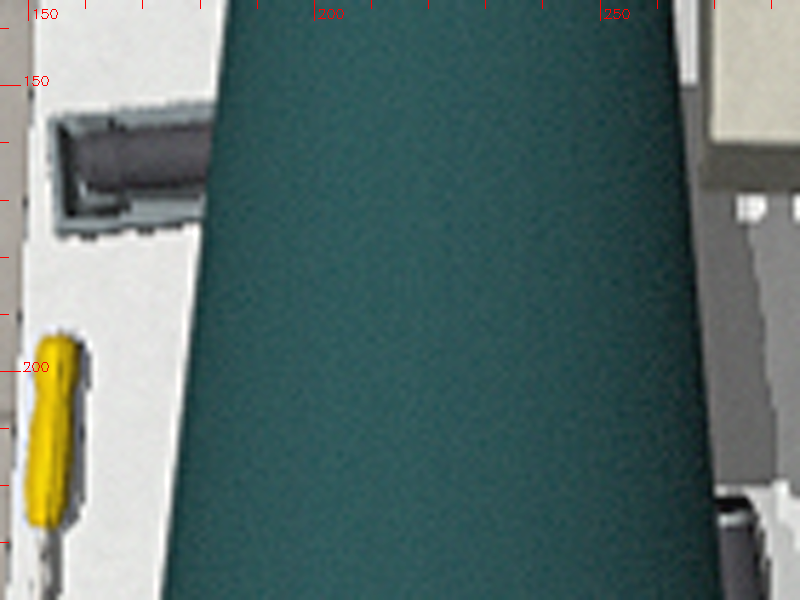

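The arm hides the middle of this picture, but the foot's left part with the tube at (157–185,162) looks right. I'll pick up the top box.

Call:
send_rows(motion=[{"xyz":[0,-0.001,0.06],"twist":0,"fingers":0.95},{"xyz":[0,-0.001,0.12],"twist":0,"fingers":0.95},{"xyz":[0,-0.001,0.18],"twist":0,"fingers":0.95},{"xyz":[0,-0.001,0.21],"twist":0,"fingers":0.95},{"xyz":[0,-0.001,0.221],"twist":0,"fingers":0.95},{"xyz":[0,-0.001,0.221],"twist":0,"fingers":0.95},{"xyz":[0,-0.001,0.221],"twist":0,"fingers":-0.5},{"xyz":[0,-0.001,0.221],"twist":0,"fingers":-0.5},{"xyz":[0,-0.001,0.221],"twist":0,"fingers":-0.5},{"xyz":[0,-0.001,0.221],"twist":0,"fingers":-0.5}])

```text
t: 9.0
eef_pos: [0.6209, 0.1285, 0.089]
eef_rot: [0.0, 0.702, 0.712, 0.001]
contact_force: [-0.4, 0.0, 0.6]
grip_width: 0.0597
gripper_force: 0.0
```

Call:
send_rows(motion=[{"xyz":[0,0,0],"twist":0,"fingers":-0.5},{"xyz":[0,0,0],"twist":0,"fingers":-0.5},{"xyz":[0,0,0],"twist":0,"fingers":-0.5},{"xyz":[0,0,-0.01],"twist":0,"fingers":-0.5},{"xyz":[0,0,-0.03],"twist":0,"fingers":-0.5},{"xyz":[0,0,-0.06],"twist":0,"fingers":-0.5},{"xyz":[0,0,-0.09],"twist":0,"fingers":-0.5},{"xyz":[0,0,-0.1],"twist":0,"fingers":-0.5},{"xyz":[0,0,-0.1],"twist":0,"fingers":-0.5},{"xyz":[0,0,-0.1],"twist":0,"fingers":-0.5}])

```text
t: 10.0
eef_pos: [0.6203, 0.1285, 0.1382]
eef_rot: [-0.0, 0.702, 0.712, -0.0]
contact_force: [0.4, 0.2, -1.7]
grip_width: 0.0566
gripper_force: 30.0
```

```bash
python3 - <<'E'
from h import *
go(.6325,.292,.139,96.5)
E
```

```text
xyz [ 0.3267  0.0287 -0.0015] twist -0.0639
```

Call:
send_rows(motion=[{"xyz":[0.09,-0.03,-0.03],"twist":0,"fingers":-0.5},{"xyz":[0.18,-0.07,-0.05],"twist":0,"fingers":-0.5},{"xyz":[0.27,-0.11,-0.05],"twist":0,"fingers":-0.5},{"xyz":[0.36,-0.15,-0.05],"twist":0,"fingers":-0.5},{"xyz":[0.45,-0.19,-0.05],"twist":0,"fingers":-0.5},{"xyz":[0.54,-0.23,-0.05],"twist":0,"fingers":-0.5},{"xyz":[0.63,-0.27,-0.05],"twist":0,"fingers":-0.5},{"xyz":[0.72,-0.31,-0.05],"twist":0,"fingers":-0.5},{"xyz":[0.72,-0.31,-0.05],"twist":0,"fingers":-0.5},{"xyz":[0.72,-0.31,-0.05],"twist":0,"fingers":-0.5}])

```text
t: 11.0
eef_pos: [0.4591, 0.4873, 0.1619]
eef_rot: [0.0, 0.701, 0.713, -0.001]
contact_force: [0.3, -1.4, -0.6]
grip_width: 0.0565
gripper_force: 30.0
```

```bash
python3 - <<'E'
from h import *
im=grab("top");np.save("/tmp/im2.npy",im);crop("top","t3",145,140,285,245,im.astype(np.uint8))
print("foot",fitrect("top",im,.6325,.292,96.5,.010))
for z in(.078,):
  for L in(.119,.117):print("pile",fitrect("top",im,.6205,.1278,90.7,z,L=L))
print("tubes",tubes(im))
for p in rect(.6325,.292,np.radians(96.5),.01):print(px("top",p).round(1))
print(tool()[0]["grip_width"])
E
```

```text
foot (array([632.32, 292.01,  96.67]), np.float64(-197.6))
pile (array([620.42, 125.45,  90.72]), np.float64(-144.5))
pile (array([620.43, 124.4 ,  90.72]), np.float64(-144.2))
tubes [(array([0.5136, 0.1076]), np.float64(5.8)), (array([0.4398, 0.0363]), np.float64(8.9)), (array([0.4255, 0.2915]), np.float64(2.5))]
[198.5 151.1]
[153.9 155.5]
[155.3 176.5]
[200.2 172. ]
0.05657381601215999
```

View pics/t3.png

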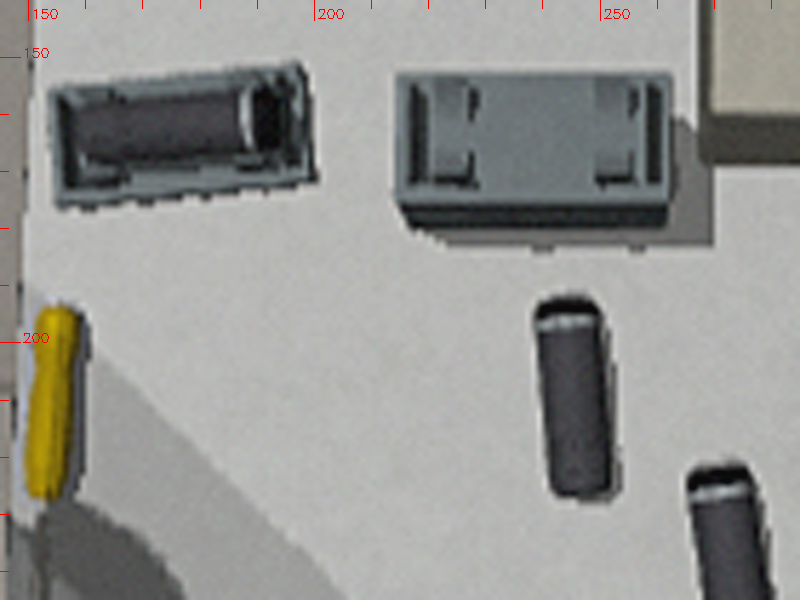

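The tube is centred in the foot, with its ends at about (157,163) and (195,161), and the other two tubes have not moved. I'll bring the box over the foot.

```bash
python3 - <<'E'
from h import *
print(tool()[1]);go(.6323,.2925,.085,96.6)
E
```

```text
[0.46216745 0.48431557 0.16308619]
 xyz [-0.3868  0.3364  0.1567] twist -0.067
```

Call:
send_rows(motion=[{"xyz":[-0.07,0.06,0],"twist":-0.067,"fingers":-0.5},{"xyz":[-0.14,0.12,0],"twist":-0.067,"fingers":-0.5},{"xyz":[-0.21,0.18,0],"twist":-0.067,"fingers":-0.5},{"xyz":[-0.28,0.24,0],"twist":-0.067,"fingers":-0.5},{"xyz":[-0.34,0.3,0],"twist":-0.067,"fingers":-0.5},{"xyz":[-0.388,0.338,0.04],"twist":-0.067,"fingers":-0.5},{"xyz":[-0.388,0.338,0.1],"twist":-0.067,"fingers":-0.5},{"xyz":[-0.388,0.338,0.156],"twist":-0.067,"fingers":-0.5},{"xyz":[-0.388,0.338,0.156],"twist":-0.067,"fingers":-0.5},{"xyz":[-0.388,0.338,0.156],"twist":-0.067,"fingers":-0.5}])

```text
t: 12.2
eef_pos: [0.6328, 0.2935, 0.0855]
eef_rot: [0.0, 0.665, 0.747, -0.0]
contact_force: [0.8, 0.3, -1.2]
grip_width: 0.0569
gripper_force: 30.0
```

```bash
python3 - <<'E'
from h import *
im=grab("top",3);print(tool()[1])
print("box?",fitrect("top",im,.6323,.2925,96.6,.113,edges=(1,)))
go(.6323,.2925,.0215,96.6);print(np.degrees(np.arctan2(*tool()[2][[1,0]])))
E
```

```text
[0.63363601 0.29489413 0.08744299]
box? (array([596.62, 208.27, 180.71]), np.float64(-99.7))
 xyz [-0.0046 -0.0036  0.1319] twist 0.0019
96.76777526689752
```

```bash
cat > log.txt <<'E'
-.7307 -.428 .1892 -.2008
.005 .01 .229 0
-.2288 .1132 -.19 .77
0 0 .06 .0855
0 .0014 .1035 0
0 0 -.32 0
-.325 -.06 -.04 .064
0 -.001 .221 0
0 0 -.1 0
.72 -.31 -.05 0
-.388 .338 .156 -.067
E
cat >> h.py <<'E'
def cmd(verbose=0):
    p=np.array([.27,.591,.215]);a=np.radians(155.42)
    for r in np.loadtxt("log.txt",ndmin=2):
        X=np.array([np.cos(a),np.sin(a),0]);Y=np.array([np.sin(a),-np.cos(a),0]);p=p+.5*(r[0]*X+r[1]*Y+r[2]*np.array([0,0,-1]));a-=r[3]*np.pi/2
        if verbose: print(p.round(4),np.degrees(a).round(2))
    return p,np.degrees(a)
def cgo(x,y,z,adeg=None,label=""):
    p,cur=cmd();a=np.radians(cur);X=np.array([np.cos(a),np.sin(a),0]);Y=np.array([np.sin(a),-np.cos(a),0]);d=np.array([x,y,z])-p
    tw=0 if adeg is None else -((adeg-cur+90)%180-90)/90
    print(label,"cmd at",p.round(4),round(cur,2),"xyz",(d@X/.5).round(4),(d@Y/.5).round(4),(-d[2]/.5).round(4),"twist",round(tw,4))
E
python3 - <<'E'
from h import *
cmd(1)
cgo(.6323,.2925,.0215,96.6)
ps=[]
for _ in range(5): manip.capture("top");ps.append(manip.get_state()["eef_pos"])
print(np.round(ps,4))
E
```

```text
[0.5132 0.2444 0.1204] 173.49
[0.5113 0.2497 0.0059] 173.49
[0.6314 0.2929 0.1009] 104.19
[0.6314 0.2929 0.0709] 96.5
[0.6321 0.293  0.0191] 96.5
[0.6321 0.293  0.1792] 96.5
[0.6207 0.1282 0.1992] 90.74
[0.6202 0.1282 0.0886] 90.74
[0.6202 0.1282 0.1386] 90.74
[0.4605 0.4861 0.1636] 90.74
[0.632  0.2943 0.0856] 96.77
 cmd at [0.632  0.2943 0.0856] 96.77 xyz -0.0037 0.0001 0.1283 twist 0.0019
[[0.6335 0.295  0.0873]
 [0.6332 0.2951 0.0871]
 [0.633  0.295  0.0868]
 [0.6328 0.295  0.0865]
 [0.6326 0.2949 0.0862]]
```

Call:
send_rows(motion=[{"xyz":[-0.0045,0.0005,0.0],"twist":0.0019,"fingers":-0.5},{"xyz":[-0.0045,0.0005,0.02],"twist":0.0019,"fingers":-0.5},{"xyz":[-0.0045,0.0005,0.04],"twist":0.0019,"fingers":-0.5},{"xyz":[-0.0045,0.0005,0.06],"twist":0.0019,"fingers":-0.5},{"xyz":[-0.0045,0.0005,0.075],"twist":0.0019,"fingers":-0.5},{"xyz":[-0.0045,0.0005,0.09],"twist":0.0019,"fingers":-0.5},{"xyz":[-0.0045,0.0005,0.1],"twist":0.0019,"fingers":-0.5},{"xyz":[-0.0045,0.0005,0.11],"twist":0.0019,"fingers":-0.5},{"xyz":[-0.0045,0.0005,0.12],"twist":0.0019,"fingers":-0.5},{"xyz":[-0.0045,0.0005,0.125],"twist":0.0019,"fingers":-0.5}])

```text
t: 13.6
eef_pos: [0.6336, 0.2929, 0.0229]
eef_rot: [0.0, 0.665, 0.747, 0.001]
contact_force: [1.6, 1.1, -0.1]
grip_width: 0.0568
gripper_force: 30.0
```

Call:
send_rows(motion=[{"xyz":[0,0,0.003],"twist":0,"fingers":-0.5},{"xyz":[0,0,0.005],"twist":0,"fingers":-0.5},{"xyz":[0,0,0.005],"twist":0,"fingers":0.3},{"xyz":[0,0,0.005],"twist":0,"fingers":0.45},{"xyz":[0,0,0.005],"twist":0,"fingers":0.6},{"xyz":[0,0,0.005],"twist":0,"fingers":0.7},{"xyz":[0,0,-0.05],"twist":0,"fingers":0.7},{"xyz":[0,0,-0.13],"twist":0,"fingers":0.6},{"xyz":[0,0,-0.21],"twist":0,"fingers":0.2},{"xyz":[0,0,-0.29],"twist":0,"fingers":0.2}])

```text
t: 14.6
eef_pos: [0.6325, 0.292, 0.1691]
eef_rot: [-0.0, 0.665, 0.747, -0.0]
contact_force: [-0.2, 0.5, 0.6]
grip_width: 0.0592
gripper_force: 0.0
```

```bash
cat >> log.txt <<'E'
-.0045 .0005 .125 .0019
0 0 -.29 0
E
python3 - <<'E'
from h import *
cgo(.5136,.1076,.12,5.8);print(tool()[1])
E
```

```text
cmd at [0.6325 0.2921 0.1681] 96.6 xyz -0.3393 -0.2787 0.0963 twist -0.9912
[0.63251225 0.2919582  0.16905063]
```

```bash
python3 - <<'E'
from h import *
im=grab("top",2);print(tubes(im)); print("box b",fitrect("top",im,.6205,.126,90.7,.078))
E
```

```text
[(array([0.4388, 0.0363]), np.float64(8.9))]
box b (array([620.4 , 126.79,  90.72]), np.float64(-127.3))
```

Call:
send_rows(motion=[{"xyz":[-0.034,-0.028,0],"twist":-0.094,"fingers":0.2},{"xyz":[-0.068,-0.056,0],"twist":-0.188,"fingers":0.2},{"xyz":[-0.102,-0.084,0],"twist":-0.282,"fingers":0.2},{"xyz":[-0.136,-0.112,0],"twist":-0.376,"fingers":0.2},{"xyz":[-0.17,-0.14,0],"twist":-0.47,"fingers":0.2},{"xyz":[-0.204,-0.168,0],"twist":-0.564,"fingers":0.2},{"xyz":[-0.238,-0.196,0],"twist":-0.658,"fingers":0.2},{"xyz":[-0.272,-0.224,0],"twist":-0.752,"fingers":0.2},{"xyz":[-0.306,-0.252,0],"twist":-0.846,"fingers":0.2},{"xyz":[-0.339,-0.279,0],"twist":-0.94,"fingers":0.2}])

```text
t: 15.7
eef_pos: [0.5128, 0.1069, 0.1672]
eef_rot: [-0.0, -0.013, 1.0, -0.0]
contact_force: [-0.3, 0.1, 0.0]
grip_width: 0.0554
gripper_force: 0.0
```

```bash
cat >> log.txt <<'E'
-.339 -.279 0 -.94
E
python3 - <<'E'
from h import *
im=manip.capture("scene");g=im.mean(2);m=((g<85)).astype(np.uint8);m[:,:225]=0;m[:,300:]=0;m[:200]=0;m[270:]=0
n,l,st,ce=cv2.connectedComponentsWithStats(m)
print([(st[i].tolist(),ce[i].round(1)) for i in range(1,n) if st[i,4]>80])
print(px("scene",[.5136,.1076,.015]),px("scene",[.4398,.0365,.015]))
cgo(.5136,.1076,.005,5.8);print(tool()[1])
E
```

```text
[([274, 200, 26, 26, 396], array([289.6, 210.1])), ([244, 212, 32, 21, 293], array([258.5, 223.2])), ([228, 238, 35, 27, 400], array([245.8, 251.1])), ([258, 254, 25, 16, 108], array([268.2, 261.8]))]
[259.72377893 222.87954559] [245.13574876 251.61210047]
 cmd at [0.5134 0.1077 0.1681] 181.2 xyz -0.0003 -0.0002 0.3263 twist -0.0512
[0.51100253 0.10340685 0.16710522]
```

Tube 2 is still in place, seen at (258,223) in the scene image. I'll grip it.

Call:
send_rows(motion=[{"xyz":[0,0,0.05],"twist":-0.051,"fingers":0.2},{"xyz":[0,0,0.12],"twist":-0.051,"fingers":0.2},{"xyz":[0,0,0.19],"twist":-0.051,"fingers":0.2},{"xyz":[0,0,0.25],"twist":-0.051,"fingers":0.2},{"xyz":[0,0,0.3],"twist":-0.051,"fingers":0.2},{"xyz":[0,0,0.326],"twist":-0.051,"fingers":0.2},{"xyz":[0,0,0.326],"twist":-0.051,"fingers":-1},{"xyz":[0,0,0.326],"twist":-0.051,"fingers":-1},{"xyz":[0,0,0.326],"twist":-0.051,"fingers":-1},{"xyz":[0,0,0.326],"twist":-0.051,"fingers":-1}])

```text
t: 16.75
eef_pos: [0.5149, 0.1083, 0.006]
eef_rot: [0.001, -0.05, 0.999, 0.0]
contact_force: [0.1, 0.3, 1.2]
grip_width: 0.0291
gripper_force: 30.0
```

```bash
cat >> log.txt <<'E'
0 0 .326 -.051
E
python3 - <<'E'
from h import *
print(tool()[0]["grip_width"],tool()[1]);cgo(.6323,.292,.14,96.6)
E
```

```text
0.02905476183581618 [0.51486173 0.10829773 0.00602464]
 cmd at [0.5134 0.1077 0.0051] 185.79 xyz -0.2737 0.3427 -0.2697 twist 0.991
```

Call:
send_rows(motion=[{"xyz":[0,0,-0.06],"twist":0,"fingers":-1},{"xyz":[0,0,-0.14],"twist":0,"fingers":-1},{"xyz":[0,0,-0.22],"twist":0.09,"fingers":-1},{"xyz":[0,0.02,-0.28],"twist":0.18,"fingers":-1},{"xyz":[-0.03,0.08,-0.28],"twist":0.27,"fingers":-1},{"xyz":[-0.08,0.14,-0.28],"twist":0.36,"fingers":-1},{"xyz":[-0.13,0.2,-0.28],"twist":0.45,"fingers":-1},{"xyz":[-0.18,0.26,-0.28],"twist":0.54,"fingers":-1},{"xyz":[-0.23,0.31,-0.28],"twist":0.63,"fingers":-1},{"xyz":[-0.274,0.343,-0.28],"twist":0.72,"fingers":-1}])

```text
t: 17.75
eef_pos: [0.633, 0.2955, 0.1453]
eef_rot: [-0.0, 0.494, 0.87, 0.001]
contact_force: [-0.2, -0.4, -0.5]
grip_width: 0.0293
gripper_force: 30.0
```

```bash
cat >> log.txt <<'E'
-.274 .343 -.28 .72
E
python3 - <<'E'
from h import *
print(tool()[0]["grip_width"],tool()[1]);cgo(.6323,.292,.0575,96.6)
E
```

```text
0.029284450476566543 [0.63296281 0.29545869 0.14530761]
 cmd at [0.6324 0.2922 0.1451] 120.99 xyz -0.0001 -0.0004 0.1753 twist 0.271
```

Call:
send_rows(motion=[{"xyz":[0,0,0],"twist":0.09,"fingers":-1},{"xyz":[0,0,0],"twist":0.18,"fingers":-1},{"xyz":[0,0,0.03],"twist":0.271,"fingers":-1},{"xyz":[0,0,0.07],"twist":0.271,"fingers":-1},{"xyz":[0,0,0.11],"twist":0.271,"fingers":-1},{"xyz":[0,0,0.13],"twist":0.271,"fingers":-1},{"xyz":[0,0,0.145],"twist":0.271,"fingers":-1},{"xyz":[0,0,0.157],"twist":0.271,"fingers":-1},{"xyz":[0,0,0.167],"twist":0.271,"fingers":-1},{"xyz":[0,0,0.171],"twist":0.271,"fingers":-1}])

```text
t: 18.75
eef_pos: [0.6329, 0.2924, 0.0593]
eef_rot: [0.0, 0.665, 0.747, 0.0]
contact_force: [-0.2, 0.6, -2.2]
grip_width: 0.0291
gripper_force: 30.0
```

Call:
send_rows(motion=[{"xyz":[0,0,0.003],"twist":0,"fingers":-1},{"xyz":[0,0,0.005],"twist":0,"fingers":-1},{"xyz":[0,0,0.005],"twist":0,"fingers":-1},{"xyz":[0,0,0.005],"twist":0,"fingers":-0.2},{"xyz":[0,0,0.005],"twist":0,"fingers":-0.1},{"xyz":[0,0,0.005],"twist":0,"fingers":0.1},{"xyz":[0,0,0.005],"twist":0,"fingers":0.2},{"xyz":[0,0,-0.07],"twist":0,"fingers":0.2},{"xyz":[0,0,-0.15],"twist":0,"fingers":0.2},{"xyz":[0,0,-0.23],"twist":0,"fingers":0.9}])

```text
t: 19.75
eef_pos: [0.6325, 0.2921, 0.1753]
eef_rot: [-0.0, 0.665, 0.747, -0.0]
contact_force: [1.3, 0.3, 0.7]
grip_width: 0.0609
gripper_force: 0.0
```

```bash
cat >> log.txt <<'E'
0 0 .171 .271
0 0 -.23 0
E
python3 - <<'E'
from h import *
print(tool()[1]);cgo(.47,.48,.19,90.7)
E
```

```text
[0.63248707 0.29213761 0.1752684 ]
 cmd at [0.6324 0.2922 0.1746] 96.6 xyz 0.4105 -0.2796 -0.0307 twist 0.0655
```

Next I'll park to the left for a clear top view of everything.

Call:
send_rows(motion=[{"xyz":[0.05,-0.035,-0.03],"twist":0.03,"fingers":0.9},{"xyz":[0.11,-0.07,-0.03],"twist":0.065,"fingers":0.9},{"xyz":[0.17,-0.11,-0.03],"twist":0.065,"fingers":0.9},{"xyz":[0.24,-0.16,-0.03],"twist":0.065,"fingers":0.9},{"xyz":[0.31,-0.21,-0.03],"twist":0.065,"fingers":0.9},{"xyz":[0.37,-0.25,-0.03],"twist":0.065,"fingers":0.9},{"xyz":[0.41,-0.28,-0.03],"twist":0.065,"fingers":0.9},{"xyz":[0.41,-0.28,-0.03],"twist":0.065,"fingers":0.9},{"xyz":[0.41,-0.28,-0.03],"twist":0.065,"fingers":0.9},{"xyz":[0.41,-0.28,-0.03],"twist":0.065,"fingers":0.9}])

```text
t: 20.75
eef_pos: [0.4718, 0.4781, 0.1895]
eef_rot: [0.001, 0.703, 0.711, 0.0]
contact_force: [0.3, -0.2, 0.2]
grip_width: 0.0873
gripper_force: 0.0
```

```bash
cat >> log.txt <<'E'
.41 -.28 -.03 .065
E
python3 - <<'E'
from h import *
im=grab("top");np.save("/tmp/im3.npy",im);crop("top","t4",145,140,365,250,im.astype(np.uint8))
print("col box c",fitrect("top",im,.6325,.292,96.5,.049))
print("box b",fitrect("top",im,.6205,.1265,90.7,.078))
print("tubes",tubes(im))
for y0 in(-.087,-.08):
  print("lid",fitrect("top",im,.478,y0,98.5,.039,edges=(0,2)),fitrect("top",im,.478,y0,98.5,.039))
cgo(.6205,.1268,.17,90.7)
E
```

```text
col box c (array([632.17, 287.41,  96.62]), np.float64(-153.4))
box b (array([620.42, 125.45,  90.72]), np.float64(-144.7))
tubes [(array([0.4398, 0.0363]), np.float64(8.9)), (array([0.4333, 0.2841]), np.float64(2.5))]
lid (array([469.88, -79.3 ,  91.49]), np.float64(-105.3)) (array([469.56, -81.86,  93.76]), np.float64(-124.8))
lid (array([477.66, -98.27, 103.69]), np.float64(-98.7)) (array([469.25, -81.97,  93.75]), np.float64(-125.0))
 cmd at [0.4698 0.4797 0.1896] 90.75 xyz -0.7097 0.2921 0.0393 twist 0.0005
```

View pics/t4.png

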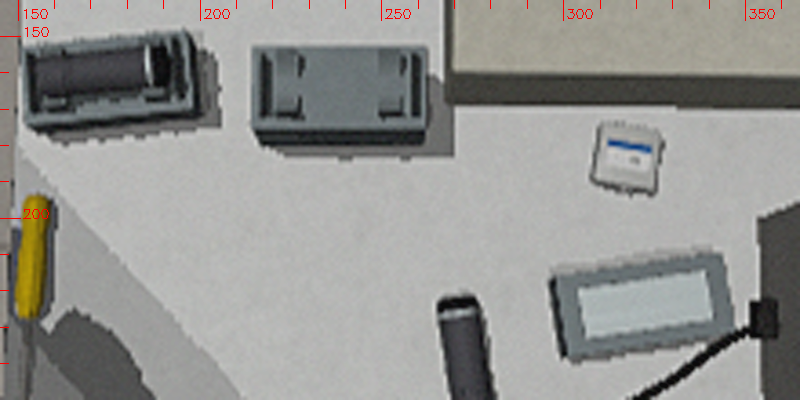

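The column looks right, with box c over the foot at (175,160) and tube 2 in its cradle. The third tube is at (273,238) and the lid is in place. I'll check which corner hypothesis fits.

```bash
python3 - <<'E'
from h import *
im=np.load("/tmp/im3.npy")
for y in(.287,.290,.292,.294): print(y,[px("top",p).round(1).tolist() for p in rect(.6323,y,np.radians(96.6),.049)])
g=im.mean(2)
# profile along the long axis of box c roof near its bottom side (offset -22mm)
def prof(x,y,a,z,off):
    a=np.radians(a);d=np.array([np.cos(a),np.sin(a),0]);n=np.array([-d[1],d[0],0]);c=np.array([x,y,z])
    for lo,hi in((-.072,-.046),(.046,.072)):
        t=np.arange(lo,hi,.002);u=np.array([px("top",c+d*k+n*off) for k in t])
        print(off,list(zip((t*1e3).round().astype(int).tolist(),map_coordinates(g,[u[:,1],u[:,0]],order=1).round().astype(int).tolist())))
for o in(.022,-.022):prof(.6323,.292,96.6,.049,o)
print("b")
for o in(.022,-.022):prof(.6204,.126,90.7,.078,o)
E
```

```text
0.287 [[198.2, 147.4], [151.7, 152.1], [153.3, 173.9], [200.1, 169.2]]
0.29 [[197.0, 147.4], [150.6, 152.1], [152.1, 173.9], [198.9, 169.2]]
0.292 [[196.2, 147.4], [149.8, 152.1], [151.3, 173.9], [198.1, 169.2]]
0.294 [[195.5, 147.4], [149.0, 152.0], [150.5, 173.9], [197.3, 169.2]]
0.022 [(-72, 63), (-70, 48), (-68, 51), (-66, 53), (-64, 40), (-62, 9), (-60, 18), (-58, 66), (-56, 85), (-54, 74), (-52, 55), (-50, 48), (-48, 62)]
0.022 [(46, 68), (48, 64), (50, 61), (52, 51), (54, 66), (56, 73), (58, 79), (60, 94), (62, 128), (64, 95), (66, 81), (68, 88), (70, 89)]
-0.022 [(-72, 124), (-70, 114), (-68, 102), (-66, 107), (-64, 105), (-62, 69), (-60, 42), (-58, 54), (-56, 77), (-54, 71), (-52, 50), (-50, 31), (-48, 33)]
-0.022 [(46, 72), (48, 67), (50, 52), (52, 41), (54, 37), (56, 67), (58, 73), (60, 69), (62, 90), (64, 89), (66, 89), (68, 88), (70, 87)]
b
0.022 [(-72, 68), (-70, 69), (-68, 68), (-66, 70), (-64, 71), (-62, 68), (-60, 53), (-58, 39), (-56, 67), (-54, 79), (-52, 69), (-50, 67), (-48, 67)]
0.022 [(46, 75), (48, 72), (50, 73), (52, 63), (54, 60), (56, 68), (58, 77), (60, 77), (62, 109), (64, 125), (66, 124), (68, 121), (70, 122)]
-0.022 [(-72, 39), (-70, 56), (-68, 120), (-66, 127), (-64, 123), (-62, 123), (-60, 120), (-58, 78), (-56, 74), (-54, 67), (-52, 49), (-50, 27), (-48, 26)]
-0.022 [(46, 72), (48, 79), (50, 70), (52, 47), (54, 33), (56, 63), (58, 74), (60, 82), (62, 105), (64, 129), (66, 125), (68, 123), (70, 120)]
```

Call:
send_rows(motion=[{"xyz":[-0.08,0.033,0],"twist":0,"fingers":0.95},{"xyz":[-0.16,0.066,0],"twist":0,"fingers":0.95},{"xyz":[-0.24,0.1,0],"twist":0,"fingers":0.95},{"xyz":[-0.33,0.136,0],"twist":0,"fingers":0.95},{"xyz":[-0.42,0.173,0],"twist":0,"fingers":0.95},{"xyz":[-0.51,0.21,0],"twist":0,"fingers":0.95},{"xyz":[-0.6,0.247,0],"twist":0,"fingers":0.95},{"xyz":[-0.67,0.276,0.03],"twist":0,"fingers":0.95},{"xyz":[-0.7083,0.2921,0.06],"twist":0,"fingers":0.95},{"xyz":[-0.7083,0.2921,0.09],"twist":0,"fingers":0.95}])

```text
t: 21.95
eef_pos: [0.6224, 0.1223, 0.1442]
eef_rot: [0.001, 0.705, 0.709, -0.0]
contact_force: [0.4, -0.4, 0.5]
grip_width: 0.0895
gripper_force: 0.0
```

Call:
send_rows(motion=[{"xyz":[0,0,0.04],"twist":0,"fingers":0.95},{"xyz":[0,0,0.09],"twist":0,"fingers":0.95},{"xyz":[0,0,0.14],"twist":0,"fingers":0.95},{"xyz":[0,0,0.18],"twist":0,"fingers":0.95},{"xyz":[0,0,0.189],"twist":0,"fingers":0.95},{"xyz":[0,0,0.189],"twist":0,"fingers":-0.5},{"xyz":[0,0,0.189],"twist":0,"fingers":-0.5},{"xyz":[0,0,0.189],"twist":0,"fingers":-0.5},{"xyz":[0,0,0.189],"twist":0,"fingers":-0.5},{"xyz":[0,0,0.189],"twist":0,"fingers":-0.5}])

```text
t: 22.95
eef_pos: [0.6216, 0.128, 0.0508]
eef_rot: [0.0, 0.702, 0.712, 0.001]
contact_force: [0.7, 0.5, 3.4]
grip_width: 0.0572
gripper_force: 30.0
```

Call:
send_rows(motion=[{"xyz":[0,0,0],"twist":0,"fingers":-0.5},{"xyz":[0,0,0],"twist":0,"fingers":-0.5},{"xyz":[0,0,-0.01],"twist":0,"fingers":-0.5},{"xyz":[0,0,-0.03],"twist":0,"fingers":-0.5},{"xyz":[0,0,-0.07],"twist":0,"fingers":-0.5},{"xyz":[0,0,-0.12],"twist":0,"fingers":-0.5},{"xyz":[0,0,-0.16],"twist":0,"fingers":-0.5},{"xyz":[0,0,-0.19],"twist":0,"fingers":-0.5},{"xyz":[0,0,-0.19],"twist":0,"fingers":-0.5},{"xyz":[0,0,-0.19],"twist":0,"fingers":-0.5}])

```text
t: 23.95
eef_pos: [0.6204, 0.1277, 0.1444]
eef_rot: [-0.0, 0.702, 0.712, -0.0]
contact_force: [0.3, 0.1, -1.4]
grip_width: 0.0569
gripper_force: 30.0
```

```bash
cat >> log.txt <<'E'
-.7083 .2921 .09 0
0 0 .189 0
0 0 -.19 0
E
python3 - <<'E'
from h import *
print(tool()[1]);cgo(.6323,.293,.09,96.6)
E
```

```text
[0.62040086 0.12774155 0.14443206]
 cmd at [0.6205 0.1275 0.1452] 90.75 xyz 0.3307 0.028 0.1103 twist -0.065
```

Call:
send_rows(motion=[{"xyz":[0.07,0.006,0],"twist":-0.03,"fingers":-0.5},{"xyz":[0.14,0.012,0],"twist":-0.065,"fingers":-0.5},{"xyz":[0.21,0.018,0],"twist":-0.065,"fingers":-0.5},{"xyz":[0.28,0.024,0],"twist":-0.065,"fingers":-0.5},{"xyz":[0.331,0.028,0],"twist":-0.065,"fingers":-0.5},{"xyz":[0.331,0.028,0.03],"twist":-0.065,"fingers":-0.5},{"xyz":[0.331,0.028,0.06],"twist":-0.065,"fingers":-0.5},{"xyz":[0.331,0.028,0.08],"twist":-0.065,"fingers":-0.5},{"xyz":[0.331,0.028,0.08],"twist":-0.065,"fingers":-0.5},{"xyz":[0.331,0.028,0.08],"twist":-0.065,"fingers":-0.5}])

```text
t: 24.95
eef_pos: [0.6328, 0.2918, 0.1044]
eef_rot: [0.0, 0.666, 0.746, -0.001]
contact_force: [0.6, -0.4, -0.9]
grip_width: 0.0567
gripper_force: 30.0
```

Call:
send_rows(motion=[{"xyz":[0,0,0.01],"twist":0,"fingers":-0.5},{"xyz":[0,0,0.02],"twist":0,"fingers":-0.5},{"xyz":[0,0,0.03],"twist":0,"fingers":-0.5},{"xyz":[0,0,0.04],"twist":0,"fingers":-0.5},{"xyz":[0,0,0.05],"twist":0,"fingers":-0.5},{"xyz":[0,0,0.06],"twist":0,"fingers":-0.5},{"xyz":[0,0,0.07],"twist":0,"fingers":-0.5},{"xyz":[0,0,0.08],"twist":0,"fingers":-0.5},{"xyz":[0,0,0.086],"twist":0,"fingers":-0.5},{"xyz":[0,0,0.086],"twist":0,"fingers":-0.5}])

```text
t: 25.95
eef_pos: [0.6326, 0.2933, 0.0614]
eef_rot: [0.0, 0.665, 0.747, -0.0]
contact_force: [0.3, -0.5, -1.3]
grip_width: 0.0567
gripper_force: 30.0
```

Call:
send_rows(motion=[{"xyz":[0,0,0.003],"twist":0,"fingers":-0.5},{"xyz":[0,0,0.0045],"twist":0,"fingers":-0.5},{"xyz":[0,0,0.0045],"twist":0,"fingers":0.3},{"xyz":[0,0,0.0045],"twist":0,"fingers":0.45},{"xyz":[0,0,0.0045],"twist":0,"fingers":0.6},{"xyz":[0,0,0.0045],"twist":0,"fingers":0.7},{"xyz":[0,0,-0.05],"twist":0,"fingers":0.7},{"xyz":[0,0,-0.12],"twist":0,"fingers":0.6},{"xyz":[0,0,-0.18],"twist":0,"fingers":0.2},{"xyz":[0,0,-0.22],"twist":0,"fingers":0.2}])

```text
t: 26.95
eef_pos: [0.6336, 0.2936, 0.1743]
eef_rot: [0.001, 0.665, 0.747, 0.001]
contact_force: [1.0, 0.8, 0.3]
grip_width: 0.0597
gripper_force: 0.0
```

```bash
cat >> log.txt <<'E'
.331 .028 .08 -.065
0 0 .086 0
0 0 -.22 0
E
python3 - <<'E'
from h import *
im=grab("top",2);print("tubes",tubes(im));print(px("top",[.4398,.0365,.015]))
cgo(.4398,.0363,.15,8.9)
E
```

```text
tubes [(array([0.4388, 0.0363]), np.float64(8.9))]
[273.02227853 238.02747017]
 cmd at [0.6323 0.2932 0.1722] 96.6 xyz -0.4661 -0.4415 0.0443 twist 0.9744
```

Call:
send_rows(motion=[{"xyz":[-0.04,-0.04,0],"twist":0.094,"fingers":0.2},{"xyz":[-0.08,-0.08,0],"twist":0.188,"fingers":0.2},{"xyz":[-0.12,-0.12,0],"twist":0.282,"fingers":0.2},{"xyz":[-0.17,-0.16,0],"twist":0.376,"fingers":0.2},{"xyz":[-0.22,-0.21,0],"twist":0.47,"fingers":0.2},{"xyz":[-0.27,-0.26,0],"twist":0.564,"fingers":0.2},{"xyz":[-0.32,-0.3,0],"twist":0.658,"fingers":0.2},{"xyz":[-0.37,-0.35,0],"twist":0.752,"fingers":0.2},{"xyz":[-0.42,-0.4,0],"twist":0.846,"fingers":0.2},{"xyz":[-0.4662,-0.4418,0],"twist":0.94,"fingers":0.2}])

```text
t: 28.05
eef_pos: [0.4379, 0.0351, 0.1707]
eef_rot: [0.0, 0.995, 0.101, -0.001]
contact_force: [1.1, 0.5, 0.3]
grip_width: 0.0549
gripper_force: 0.0
```

```bash
cat >> log.txt <<'E'
-.4662 -.4418 0 .94
E
python3 - <<'E'
from h import *
im=manip.capture("scene");g=im.mean(2);m=((g<85)).astype(np.uint8);m[:,:220]=0;m[:,300:]=0;m[:200]=0;m[270:]=0
n,l,st,ce=cv2.connectedComponentsWithStats(m)
print([(st[i].tolist(),ce[i].round(1)) for i in range(1,n) if st[i,4]>80])
print(px("scene",[.4396,.0363,.015]))
cgo(.4396,.0363,.005,8.9);print(tool()[1])
E
```

```text
[([245, 200, 11, 14, 123], array([250. , 205.5])), ([274, 200, 26, 25, 213], array([288.1, 212.6])), ([228, 239, 34, 26, 377], array([243.8, 252.2]))]
[245.09400731 251.69884358]
 cmd at [0.4397 0.0362 0.1722] 12.0 xyz -0.0001 -0.0001 0.3343 twist 0.0344
[0.43491715 0.03122122 0.17025728]
```

Tube 3 is still in place. I'll grip it.

Call:
send_rows(motion=[{"xyz":[0,0,0.05],"twist":0.034,"fingers":0.2},{"xyz":[0,0,0.12],"twist":0.034,"fingers":0.2},{"xyz":[0,0,0.19],"twist":0.034,"fingers":0.2},{"xyz":[0,0,0.26],"twist":0.034,"fingers":0.2},{"xyz":[0,0,0.31],"twist":0.034,"fingers":0.2},{"xyz":[0,0,0.334],"twist":0.034,"fingers":0.2},{"xyz":[0,0,0.334],"twist":0.034,"fingers":-1},{"xyz":[0,0,0.334],"twist":0.034,"fingers":-1},{"xyz":[0,0,0.334],"twist":0.034,"fingers":-1},{"xyz":[0,0,0.334],"twist":0.034,"fingers":-1}])

```text
t: 29.1
eef_pos: [0.4405, 0.0367, 0.0054]
eef_rot: [-0.0, 0.997, 0.078, 0.001]
contact_force: [-0.6, 0.0, -2.0]
grip_width: 0.0294
gripper_force: 30.0
```

```bash
cat >> log.txt <<'E'
0 0 .334 .034
E
python3 - <<'E'
from h import *
print(tool()[1],tool()[0]["grip_width"]);cgo(.6323,.293,.2,96.6)
E
```

```text
[0.44049532 0.03668558 0.00537579] 0.029365100771947563
 cmd at [0.4397 0.0362 0.0051] 8.94 xyz 0.4604 -0.4474 -0.3897 twist -0.974
```

Call:
send_rows(motion=[{"xyz":[0,0,-0.06],"twist":0,"fingers":-1},{"xyz":[0,0,-0.14],"twist":-0.06,"fingers":-1},{"xyz":[0,0,-0.22],"twist":-0.15,"fingers":-1},{"xyz":[0.03,-0.03,-0.29],"twist":-0.24,"fingers":-1},{"xyz":[0.08,-0.08,-0.34],"twist":-0.33,"fingers":-1},{"xyz":[0.14,-0.14,-0.36],"twist":-0.42,"fingers":-1},{"xyz":[0.2,-0.2,-0.36],"twist":-0.51,"fingers":-1},{"xyz":[0.26,-0.26,-0.36],"twist":-0.6,"fingers":-1},{"xyz":[0.32,-0.31,-0.36],"twist":-0.69,"fingers":-1},{"xyz":[0.38,-0.37,-0.36],"twist":-0.78,"fingers":-1}])

```text
t: 30.1
eef_pos: [0.5995, 0.2496, 0.1851]
eef_rot: [0.0, 0.769, 0.639, 0.0]
contact_force: [0.9, -0.1, -1.9]
grip_width: 0.0291
gripper_force: 30.0
```

```bash
cat >> log.txt <<'E'
.38 -.37 -.36 -.78
E
python3 - <<'E'
from h import *
print(tool()[1],tool()[0]["grip_width"]);cgo(.6323,.293,.125,96.6)
E
```

```text
[0.59948722 0.24958063 0.18508742] 0.029115256408741057
 cmd at [0.5986 0.2485 0.1851] 79.14 xyz 0.1001 0.0494 0.1203 twist -0.194
```

Call:
send_rows(motion=[{"xyz":[0.04,0.02,0],"twist":-0.09,"fingers":-1},{"xyz":[0.08,0.04,0],"twist":-0.18,"fingers":-1},{"xyz":[0.1,0.0495,0],"twist":-0.194,"fingers":-1},{"xyz":[0.1,0.0495,0.03],"twist":-0.194,"fingers":-1},{"xyz":[0.1,0.0495,0.07],"twist":-0.194,"fingers":-1},{"xyz":[0.1,0.0495,0.11],"twist":-0.194,"fingers":-1},{"xyz":[0.1,0.0495,0.14],"twist":-0.194,"fingers":-1},{"xyz":[0.1,0.0495,0.155],"twist":-0.194,"fingers":-1},{"xyz":[0.1,0.0495,0.168],"twist":-0.194,"fingers":-1},{"xyz":[0.1,0.0495,0.173],"twist":-0.194,"fingers":-1}])

```text
t: 31.1
eef_pos: [0.6326, 0.2929, 0.098]
eef_rot: [0.0, 0.665, 0.746, -0.0]
contact_force: [-0.4, 0.1, -1.3]
grip_width: 0.0292
gripper_force: 30.0
```

```bash
cat >> log.txt <<'E'
.1 .0495 .173 -.194
E
python3 - <<'E'
from h import *
print(tool()[1],tool()[0]["grip_width"]);cgo(.6323,.293,.096,96.6)
im=manip.capture("scene");crop("scene","s4",225,100,315,168,im)
E
```

```text
[0.63262626 0.29288472 0.09797433] 0.029213254430098985
 cmd at [0.6323 0.2929 0.0986] 96.6 xyz 0.0001 -0.0001 0.0053 twist -0.0
```

View pics/s4.png

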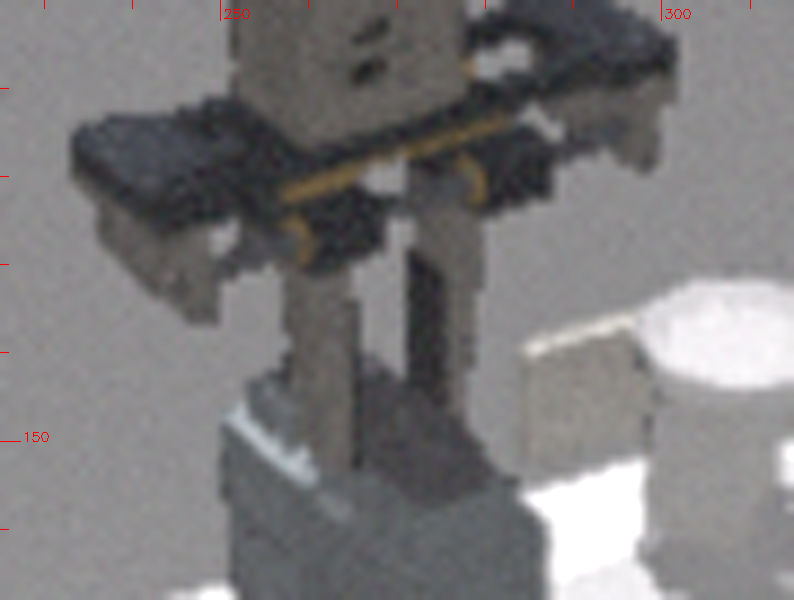

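The tube is over the cradle of the second box at about (274,151), inside the stops. I'll lower it, release and back off.

Call:
send_rows(motion=[{"xyz":[0,0,0.003],"twist":0,"fingers":-1},{"xyz":[0,0,0.006],"twist":0,"fingers":-1},{"xyz":[0,0,0.006],"twist":0,"fingers":-1},{"xyz":[0,0,0.006],"twist":0,"fingers":-0.2},{"xyz":[0,0,0.006],"twist":0,"fingers":-0.1},{"xyz":[0,0,0.006],"twist":0,"fingers":0.1},{"xyz":[0,0,0.006],"twist":0,"fingers":0.2},{"xyz":[0,0,-0.07],"twist":0,"fingers":0.2},{"xyz":[0,0,-0.15],"twist":0,"fingers":0.2},{"xyz":[0,0,-0.21],"twist":0,"fingers":0.9}])

```text
t: 32.15
eef_pos: [0.6334, 0.2932, 0.2058]
eef_rot: [0.0, 0.665, 0.747, 0.001]
contact_force: [0.3, 0.6, 0.4]
grip_width: 0.061
gripper_force: 0.0
```

Call:
send_rows(motion=[{"xyz":[0.05,-0.035,0],"twist":0.0,"fingers":0.9},{"xyz":[0.11,-0.07,0],"twist":0,"fingers":0.9},{"xyz":[0.17,-0.11,0],"twist":0,"fingers":0.9},{"xyz":[0.24,-0.16,0],"twist":0,"fingers":0.9},{"xyz":[0.31,-0.21,0],"twist":0,"fingers":0.9},{"xyz":[0.37,-0.25,0],"twist":0,"fingers":0.9},{"xyz":[0.41,-0.28,0],"twist":0,"fingers":0.9},{"xyz":[0.41,-0.28,0],"twist":0,"fingers":0.9},{"xyz":[0.41,-0.28,0],"twist":0,"fingers":0.9},{"xyz":[0.41,-0.28,0],"twist":0,"fingers":0.9}])

```text
t: 33.15
eef_pos: [0.4717, 0.4789, 0.2035]
eef_rot: [0.001, 0.666, 0.746, 0.0]
contact_force: [0.6, 0.8, -0.2]
grip_width: 0.0871
gripper_force: 0.0
```

```bash
cat >> log.txt <<'E'
0 0 -.21 0
.41 -.28 0 0
E
python3 - <<'E'
from h import *
im=grab("top",5);np.save("/tmp/im4.npy",im);im8=im.astype(np.uint8)
a=cv2.resize(im8[140:185,145:220],None,fx=8,fy=8,interpolation=2)[:,:,:]
b=cv2.resize(im8[200:245,285:360],None,fx=8,fy=8,interpolation=2)
o=cv2.convertScaleAbs(np.hstack([a,b])[:,:1200,::-1],alpha=1.4,beta=10);o=cv2.resize(np.vstack([o[:,:600],o[:,600:]]),(500,600))
cv2.imwrite("pics/t5.png",o)
g=im.mean(2)
def prof(x,y,ad,z,off,axis=0,h=.0595):
    a=np.radians(ad);d=np.array([np.cos(a),np.sin(a),0]);n=np.array([-d[1],d[0],0]);c=np.array([x,y,z])
    if axis: d,n=n,d
    for s in(-1,1):
        t=np.arange(h-.012,h+.013,.002);u=np.array([px("top",c+d*k*s+n*off) for k in t])
        print(axis,off,s,list(zip((t*1e3).round(1).tolist(),map_coordinates(g,[u[:,1],u[:,0]],order=1).round().astype(int).tolist())))
print("col b");
for o in(.02,-.02):prof(.6323,.293,96.6,.088,o)
print("lid")
for o in(.02,0,-.02):prof(.4775,-.0845,98.5,.039,o)
for o in(.03,-.03):prof(.4775,-.0845,98.5,.039,o,1,.0285)
E
```

```text
col b
0 0.02 -1 [(47.5, 42), (49.5, 13), (51.5, 18), (53.5, 28), (55.5, 60), (57.5, 71), (59.5, 20), (61.5, 13), (63.5, 23), (65.5, 19), (67.5, 17), (69.5, 30), (71.5, 52)]
0 0.02 1 [(47.5, 42), (49.5, 22), (51.5, 16), (53.5, 31), (55.5, 53), (57.5, 78), (59.5, 82), (61.5, 87), (63.5, 90), (65.5, 89), (67.5, 88), (69.5, 88), (71.5, 87)]
0 -0.02 -1 [(47.5, 27), (49.5, 11), (51.5, 35), (53.5, 69), (55.5, 77), (57.5, 71), (59.5, 30), (61.5, 56), (63.5, 96), (65.5, 108), (67.5, 106), (69.5, 103), (71.5, 103)]
0 -0.02 1 [(47.5, 83), (49.5, 51), (51.5, 34), (53.5, 30), (55.5, 41), (57.5, 84), (59.5, 83), (61.5, 88), (63.5, 89), (65.5, 89), (67.5, 88), (69.5, 87), (71.5, 88)]
lid
0 0.02 -1 [(47.5, 73), (49.5, 73), (51.5, 72), (53.5, 73), (55.5, 70), (57.5, 70), (59.5, 85), (61.5, 127), (63.5, 126), (65.5, 127), (67.5, 132), (69.5, 119), (71.5, 31)]
0 0.02 1 [(47.5, 75), (49.5, 76), (51.5, 77), (53.5, 77), (55.5, 82), (57.5, 46), (59.5, 22), (61.5, 32), (63.5, 75), (65.5, 119), (67.5, 126), (69.5, 123), (71.5, 122)]
0 0 -1 [(47.5, 75), (49.5, 69), (51.5, 70), (53.5, 70), (55.5, 70), (57.5, 7
[... 593 characters left out ...]
(71.5, 120)]
1 0.03 -1 [(16.5, 100), (18.5, 80), (20.5, 70), (22.5, 71), (24.5, 72), (26.5, 78), (28.5, 92), (30.5, 103), (32.5, 111), (34.5, 118), (36.5, 123), (38.5, 121), (40.5, 120)]
1 0.03 1 [(16.5, 101), (18.5, 81), (20.5, 71), (22.5, 73), (24.5, 78), (26.5, 66), (28.5, 57), (30.5, 55), (32.5, 60), (34.5, 95), (36.5, 117), (38.5, 123), (40.5, 121)]
1 -0.03 -1 [(16.5, 110), (18.5, 88), (20.5, 66), (22.5, 69), (24.5, 72), (26.5, 72), (28.5, 75), (30.5, 86), (32.5, 100), (34.5, 107), (36.5, 115), (38.5, 121), (40.5, 119)]
1 -0.03 1 [(16.5, 80), (18.5, 64), (20.5, 73), (22.5, 74), (24.5, 71), (26.5, 67), (28.5, 64), (30.5, 76), (32.5, 107), (34.5, 125), (36.5, 120), (38.5, 84), (40.5, 19)]
```

View pics/t5.png

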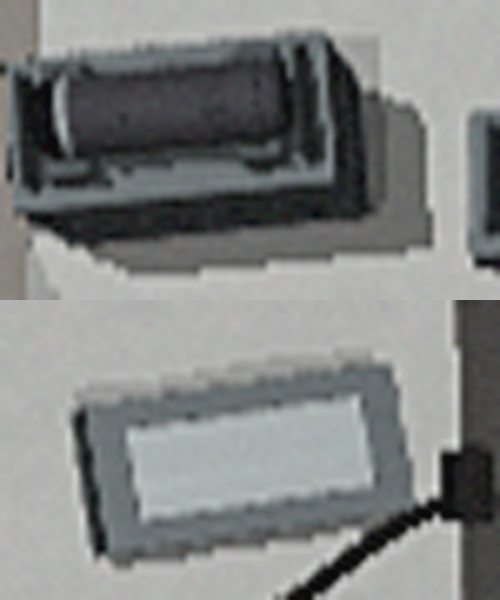

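The tube lies in box b's cradle in the upper half of the picture. The lid is free and its right end is near the cable. Now I'll get the lid.

```bash
python3 - <<'E'
from h import *
cgo(.478,.15,.2,96.6);cgo(.478,-.0855,.1,99.7)
E
```

```text
cmd at [0.4697 0.4805 0.2036] 96.6 xyz -0.6585 -0.0595 0.0073 twist -0.0
 cmd at [0.4697 0.4805 0.2036] 96.6 xyz -1.1264 -0.1136 0.2073 twist -0.0345
```

Call:
send_rows(motion=[{"xyz":[-0.06,-0.005,0],"twist":0,"fingers":0.55},{"xyz":[-0.13,-0.012,0],"twist":0,"fingers":0.55},{"xyz":[-0.2,-0.018,0],"twist":0,"fingers":0.55},{"xyz":[-0.28,-0.025,0],"twist":0,"fingers":0.55},{"xyz":[-0.36,-0.033,0],"twist":0,"fingers":0.55},{"xyz":[-0.44,-0.04,0],"twist":0,"fingers":0.55},{"xyz":[-0.52,-0.047,0],"twist":0,"fingers":0.55},{"xyz":[-0.6,-0.054,0],"twist":0,"fingers":0.55},{"xyz":[-0.6585,-0.0595,0],"twist":0,"fingers":0.55},{"xyz":[-0.6585,-0.0595,0],"twist":0,"fingers":0.55}])

```text
t: 34.4
eef_pos: [0.4788, 0.1453, 0.2038]
eef_rot: [0.0, 0.668, 0.744, 0.0]
contact_force: [-0.0, 0.1, -0.3]
grip_width: 0.0708
gripper_force: 0.0
```

Call:
send_rows(motion=[{"xyz":[-0.05,-0.006,0],"twist":-0.0345,"fingers":0.55},{"xyz":[-0.11,-0.013,0],"twist":-0.0345,"fingers":0.55},{"xyz":[-0.18,-0.021,0],"twist":-0.0345,"fingers":0.55},{"xyz":[-0.26,-0.03,0],"twist":-0.0345,"fingers":0.55},{"xyz":[-0.34,-0.039,0.02],"twist":-0.0345,"fingers":0.55},{"xyz":[-0.42,-0.049,0.06],"twist":-0.0345,"fingers":0.55},{"xyz":[-0.4679,-0.0541,0.12],"twist":-0.0345,"fingers":0.55},{"xyz":[-0.4679,-0.0541,0.2],"twist":-0.0345,"fingers":0.55},{"xyz":[-0.4679,-0.0541,0.25],"twist":-0.0345,"fingers":0.55},{"xyz":[-0.4679,-0.0541,0.25],"twist":-0.0345,"fingers":0.55}])

```text
t: 35.4
eef_pos: [0.4762, -0.085, 0.0755]
eef_rot: [-0.002, 0.645, 0.764, -0.002]
contact_force: [-0.2, -0.0, 0.2]
grip_width: 0.0712
gripper_force: 0.0
```

```bash
cat >> log.txt <<'E'
-.6585 -.0595 0 0
-.4679 -.0541 .25 -.0345
E
python3 - <<'E'
from h import *
cgo(.478,-.0855,.0115,99.7);print(tool()[1])
im=manip.capture("scene");crop("scene","s5",225,200,345,290,im)
E
```

```text
cmd at [ 0.478  -0.0855  0.0786] 99.7 xyz -0.0 0.0 0.1343 twist 0.0
[ 0.47622352 -0.08496821  0.07554308]
```

View pics/s5.png

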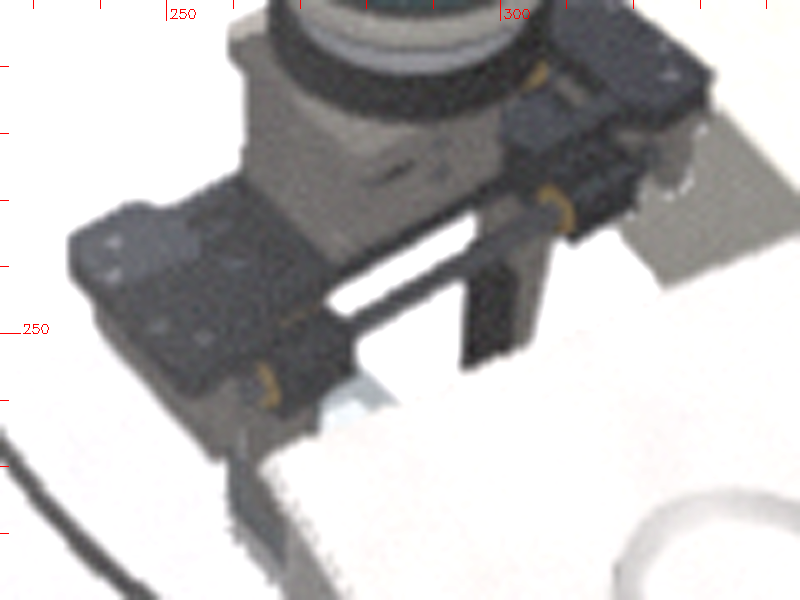

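The lid is mostly hidden behind the white box in this view. The gripper is above it and clear, so I'll go down carefully.

Call:
send_rows(motion=[{"xyz":[0,0,0],"twist":0,"fingers":0.55},{"xyz":[0,0,0.02],"twist":0,"fingers":0.55},{"xyz":[0,0,0.04],"twist":0,"fingers":0.55},{"xyz":[0,0,0.06],"twist":0,"fingers":0.55},{"xyz":[0,0,0.08],"twist":0,"fingers":0.55},{"xyz":[0,0,0.1],"twist":0,"fingers":0.55},{"xyz":[0,0,0.12],"twist":0,"fingers":0.55},{"xyz":[0,0,0.134],"twist":0,"fingers":0.55},{"xyz":[0,0,0.134],"twist":0,"fingers":0.55},{"xyz":[0,0,0.134],"twist":0,"fingers":0.3}])

```text
t: 36.45
eef_pos: [0.4784, -0.0855, 0.0111]
eef_rot: [-0.0, 0.645, 0.764, -0.0]
contact_force: [0.8, -0.7, 0.5]
grip_width: 0.0653
gripper_force: 0.0
```

Call:
send_rows(motion=[{"xyz":[0,0,0],"twist":0,"fingers":-0.5},{"xyz":[0,0,0],"twist":0,"fingers":-0.5},{"xyz":[0,0,0],"twist":0,"fingers":-0.5},{"xyz":[0,0,0],"twist":0,"fingers":-0.5},{"xyz":[0,0,-0.02],"twist":0,"fingers":-0.5},{"xyz":[0,0,-0.07],"twist":0,"fingers":-0.5},{"xyz":[0,0,-0.14],"twist":0,"fingers":-0.5},{"xyz":[0,0,-0.22],"twist":0,"fingers":-0.5},{"xyz":[0,0,-0.3],"twist":0,"fingers":-0.5},{"xyz":[0,0,-0.36],"twist":0,"fingers":-0.5}])

```text
t: 37.45
eef_pos: [0.4785, -0.0856, 0.194]
eef_rot: [0.001, 0.645, 0.764, 0.001]
contact_force: [0.9, 0.5, -1.4]
grip_width: 0.0567
gripper_force: 30.0
```

```bash
cat >> log.txt <<'E'
0 0 .134 0
0 0 -.36 0
E
python3 - <<'E'
from h import *
cgo(.6323,.2928,.19,96.6);print(tool()[1],tool()[0]["grip_width"])
im=grab("top",2);crop("top","x",145,140,285,245,im.astype(np.uint8))
print(tubes(im))
print("b",fitrect("top",im,.6323,.2925,96.6,.088))
E
```

```text
cmd at [ 0.478  -0.0855  0.1916] 99.7 xyz 0.6938 0.4317 0.0033 twist 0.0345
[ 0.47851898 -0.08562254  0.19396608] 0.05673220437605898
[]
b (array([630.89, 291.92,  96.09]), np.float64(-151.6))
```

Call:
send_rows(motion=[{"xyz":[0.07,0.043,0],"twist":0,"fingers":-0.5},{"xyz":[0.14,0.087,0],"twist":0,"fingers":-0.5},{"xyz":[0.21,0.131,0],"twist":0.01,"fingers":-0.5},{"xyz":[0.29,0.18,0],"twist":0.02,"fingers":-0.5},{"xyz":[0.37,0.23,0],"twist":0.0345,"fingers":-0.5},{"xyz":[0.45,0.28,0],"twist":0.0345,"fingers":-0.5},{"xyz":[0.53,0.33,0],"twist":0.0345,"fingers":-0.5},{"xyz":[0.61,0.38,0],"twist":0.0345,"fingers":-0.5},{"xyz":[0.6937,0.4312,0],"twist":0.0345,"fingers":-0.5},{"xyz":[0.6937,0.4312,0.03],"twist":0.0345,"fingers":-0.5}])

```text
t: 38.55
eef_pos: [0.6326, 0.3021, 0.1754]
eef_rot: [-0.001, 0.662, 0.75, 0.002]
contact_force: [0.7, 0.6, -0.8]
grip_width: 0.0569
gripper_force: 30.0
```

Call:
send_rows(motion=[{"xyz":[0,0,0.03],"twist":0,"fingers":-0.5},{"xyz":[0,0,0.06],"twist":0,"fingers":-0.5},{"xyz":[0,0,0.07],"twist":0,"fingers":-0.5},{"xyz":[0,0,0.08],"twist":0,"fingers":-0.5},{"xyz":[0,0,0.09],"twist":0,"fingers":-0.5},{"xyz":[0,0,0.1],"twist":0,"fingers":-0.5},{"xyz":[0,0,0.11],"twist":0,"fingers":-0.5},{"xyz":[0,0,0.12],"twist":0,"fingers":-0.5},{"xyz":[0,0,0.13],"twist":0,"fingers":-0.5},{"xyz":[0,0,0.13],"twist":0,"fingers":-0.5}])

```text
t: 39.55
eef_pos: [0.6319, 0.2928, 0.1103]
eef_rot: [-0.0, 0.665, 0.747, -0.001]
contact_force: [0.2, -0.7, -1.9]
grip_width: 0.057
gripper_force: 30.0
```

Call:
send_rows(motion=[{"xyz":[0,0,0.004],"twist":0,"fingers":-0.5},{"xyz":[0,0,0.008],"twist":0,"fingers":-0.5},{"xyz":[0,0,0.012],"twist":0,"fingers":-0.5},{"xyz":[0,0,0.016],"twist":0,"fingers":-0.5},{"xyz":[0,0,0.019],"twist":0,"fingers":-0.5},{"xyz":[0,0,0.021],"twist":0,"fingers":-0.5},{"xyz":[0,0,0.0225],"twist":0,"fingers":-0.5},{"xyz":[0,0,0.0225],"twist":0,"fingers":-0.5},{"xyz":[0,0,0.0225],"twist":0,"fingers":-0.5},{"xyz":[0,0,0.0225],"twist":0,"fingers":-0.5}])

```text
t: 40.55
eef_pos: [0.6324, 0.293, 0.1001]
eef_rot: [0.0, 0.665, 0.747, 0.0]
contact_force: [0.5, 0.3, -0.3]
grip_width: 0.057
gripper_force: 30.0
```

Call:
send_rows(motion=[{"xyz":[0,0,0],"twist":0,"fingers":0.3},{"xyz":[0,0,0],"twist":0,"fingers":0.4},{"xyz":[0,0,0],"twist":0,"fingers":0.5},{"xyz":[0,0,0],"twist":0,"fingers":0.6},{"xyz":[0,0,0],"twist":0,"fingers":0.7},{"xyz":[0,0,-0.05],"twist":0,"fingers":0.7},{"xyz":[0,0,-0.12],"twist":0,"fingers":0.7},{"xyz":[0,0,-0.2],"twist":0,"fingers":0.7},{"xyz":[0.06,-0.04,-0.2],"twist":0,"fingers":0.7},{"xyz":[0.14,-0.1,-0.2],"twist":0,"fingers":0.7}])

```text
t: 41.55
eef_pos: [0.5773, 0.3544, 0.2022]
eef_rot: [0.001, 0.668, 0.744, 0.002]
contact_force: [0.5, 0.4, -0.5]
grip_width: 0.078
gripper_force: 0.0
```

Call:
send_rows(motion=[{"xyz":[0.07,-0.05,0],"twist":0,"fingers":0.7},{"xyz":[0.14,-0.1,0],"twist":0,"fingers":0.7},{"xyz":[0.21,-0.14,0],"twist":0,"fingers":0.7},{"xyz":[0.27,-0.18,0],"twist":0,"fingers":0.7},{"xyz":[0.27,-0.18,0],"twist":0,"fingers":0.7},{"xyz":[0.27,-0.18,0],"twist":0,"fingers":0.7},{"xyz":[0.27,-0.18,0],"twist":0,"fingers":0.7},{"xyz":[0.27,-0.18,0],"twist":0,"fingers":0.7},{"xyz":[0.27,-0.18,0],"twist":0,"fingers":0.7},{"xyz":[0.27,-0.18,0],"twist":0,"fingers":0.7}])

```text
t: 42.55
eef_pos: [0.4704, 0.4797, 0.2001]
eef_rot: [0.0, 0.666, 0.746, 0.0]
contact_force: [-0.0, -1.2, 0.4]
grip_width: 0.0781
gripper_force: 0.0
```

```bash
python3 - <<'E'
from h import *
a=manip.capture("top");b=manip.capture("scene")
A=cv2.resize(a[130:200,140:250],(780,496),interpolation=2)[:300*2]
A=cv2.resize(a[135:260,145:330],(600,405))[:290];B=cv2.resize(b[110:200,220:350],(430,298),interpolation=2)
o=np.zeros((600,600,3),np.uint8);o[:290]=A;o[300:598,:430]=B
cv2.imwrite("pics/f.png",cv2.convertScaleAbs(o[:,:,::-1],alpha=1.4,beta=10))
print("lid",fitrect("top",a.astype(float),.632,.2928,96.6,.127),tool()[1])
E
```

```text
lid (array([630.7 , 292.48,  96.  ]), np.float64(-125.8)) [0.4701111  0.48008913 0.20001773]
```

View pics/f.png

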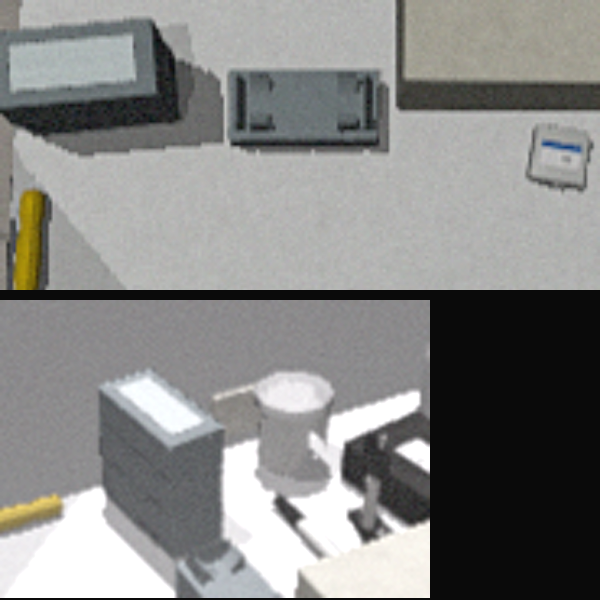

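The column stands square with the lid on it, and no loose tubes are left on the visible desk. I'll hand it in.

```bash
python3 -c "
from cell import manip
print(manip.finish_job())"
```

```text
the job is handed in; nothing more can be done
None
```

I handed the job in with all three tubes I could see stacked in the column on the foot and the lid on top; the last pictures showed it standing square, the arm was clear, and the hand-in returned no verdict.

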